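Fit the relay modules in the kiln controller

ROBOT

A 7-joint arm with a two-finger parallel gripper is mounted at the origin on a cart in front of the work surface, level with it; the furniture and walls round the work are solid. World frame = base frame: x ahead of the robot, y to its left, z up, the work surface at z = 0. Lengths are in m, angles in rad, forces in N, time in s.
With the tool pointing down it reaches from about 0.425 to 1.025 m from the base axis. Payload 9.4 kg.
Tool frame: the origin (TCP) lies on the centre line of the jaws, within the pads' length; the fingertips stand 8 mm ahead of it and the grasp point (between the pads) lies 11 mm behind it; z points along the fingers, y is the line along which they close (so a half turn about z gives the same grasp; the last joint's range is limited). The gripper opens to 85 mm and grips with 20 to 120 N. Pads are 22 mm wide; open, the fingers measure 114 mm over their backs; the gripper's body (76 mm by 85 mm) begins 54 mm behind the grasp point. The pads swing forward as they close: fully open they stand 13 mm farther back than shut.
Start: joints at [1.226, 0.599, -0.003, 1.599, 0.002, 0.943, -0.08], TCP at [0.192, -0.699, 0.239] pointing down, gripper open.
Joint ranges: [-2.57, 2.57], [-0.35, 1.97], [-1.29, 1.29], [0.11, 2.56], [-1.05, 4.19], [0.11, 1.86], [-2.63, 2.63]. Speed limits (rad/s): [2.22, 2.22, 3.01, 3.01, 3.14, 3.14, 3.14].

INTERFACE

Orientations are given as [roll, pitch, yaw] about the fixed x, y, z axes, in that order (R = Rz(yaw) Ry(pitch) Rx(roll)).
In Python, from station import ctrl gives the robot as it stands. The module is installed in compiled form; this text tells all that it offers.
- The arm moves only by the tool servo_tool, never from a script. Its argument "targets" is text: rows parted by semicolons, each of 7 numbers parted by spaces: the shift along the world's x, y, z in m, then the turn, a rotation vector about the world's x, y, z in rad, then the closure, from 0 (fully open) to 1 (shut). In form: x y z ax ay az gripper; .... A call has 1 to 8 rows; each row is the pose to reach, as a shift and turn from the pose commanded when the call began; what a row does not reach only later rows make up. A row lasts 1/8 s, in which the tool goes at most 62.5 mm and 10.7 degrees, less where a joint would pass 70% of its speed; a pose out of reach is approached as far as the arm can. A call with a gripper value outside its range is refused whole. The fingers move at their own pace and stop on an object; the grip force is fixed at half the most. Time passes only in rows, so rows that repeat a pose let the fingers close. It gives the time, the measured TCP pose, the force, the opening and the grip force at its end, in the units of the state.
- ctrl.state(): the state, without advancing time (a new reading comes with each control period).
- ctrl.capture(name): name is "side" or "top" or "wrist"; returns (picture, depth): 400x640x3 uint8, red, green, blue; 400x640 float32, m along the optical axis (not along the pixel's ray), 0 where there is no reading.
- ctrl.camera_params(name): a dict with "fx", "fy", "cx", "cy" (pixels), "pose" (4x4, takes a point from camera to world coordinates). Camera axes: x right, y up, looking along -z (the intrinsics and any distortion apply to the point x, -y, -z); pixel columns grow to the right and rows downward; lengths in m; the calibration is good to about 2 mm. A picture is of the moment at which its call begins: read the wrist's pose just before it. camera_params takes no time and is no camera call; for the wrist camera it gives the pose at the moment of the call.
- ctrl.finish_job(): hands the job in; it is judged then, once.
The state is a dict: "clock": time; "qpos": joint angles; "dq": joint speeds; "joint_efforts": joint torques, N m; "tool_pos": TCP position; "orientation": TCP orientation; "contact_force": force on the tool from outside, world axes, zero at the start; "moment": the same for the moment, N m; "gripper_width": finger opening in m; "grip_force": force on a finger pad.
Only numpy, scipy, OpenCV 4.12 (cv2) and the standard library are available. Lean on these libraries where they do the work, as an engineer would, in place of code of your own. Each camera call takes 0.05 s, during which the arm holds its last target. There are 200 camera calls.

TASK

The kiln controller's relay tray is pulled out for service. Set every loose relay module down in an empty bay of the tray, then lock each one by turning its slotted brass fastener clockwise a quarter turn to its stop with the flat screwdriver, stand the screwdriver back in its stand, and push the tray fully home. Turn the fasteners only with the screwdriver, and do not disturb the potter's things lying about.

Things in the scene. Friction and masses are not known exactly. Their poses are not given: they have to be found in the camera images.
- module_1: loose kiln relay module, may be absent. Black base 60 (x) x 41 (y) x 26 mm high; on it an aluminium block 54 (x) x 26 (y) mm, its top 60 mm above the underside (grip it here, across y, from above); fastener head in the middle of the top. Origin: centre of the underside, z up. 0.25 kg. Fits a bay either way round, with 4 mm play on each side in x and 2.5 mm in y
- fastener_1 (a joint): slotted quarter-turn fastener of module_1, on its vertical centre line, rad: 0 open (slot along the module's x), 1.571 locked at its stop (slot along its y), growing clockwise from above: slot yaw = module yaw - angle. About 0.05 N m to turn, stays where left. As it locks, a tongue 27 mm long, 6 to 9 mm above the underside, swings out of the module's side under the bay's lip
- fastener_1_slot (a point): centre of the top of module_1's brass fastener head, between the slot's edges, 67.8 mm above the module's underside. The head is 22 mm across, the slot runs right across it, 4.6 mm wide and 5.8 mm deep, open at both ends
- module_2: loose kiln relay module, may be absent. Black base 60 (x) x 41 (y) x 26 mm high; on it an aluminium block 54 (x) x 26 (y) mm, its top 60 mm above the underside (grip it here, across y, from above); fastener head in the middle of the top. Origin: centre of the underside, z up. 0.25 kg. Fits a bay either way round, with 4 mm play on each side in x and 2.5 mm in y
- fastener_2 (a joint): slotted quarter-turn fastener of module_2, on its vertical centre line, rad: 0 open (slot along the module's x), 1.571 locked at its stop (slot along its y), growing clockwise from above: slot yaw = module yaw - angle. About 0.05 N m to turn, stays where left. As it locks, a tongue 27 mm long, 6 to 9 mm above the underside, swings out of the module's side under the bay's lip
- fastener_2_slot (a point): centre of the top of module_2's brass fastener head, between the slot's edges, 67.8 mm above the module's underside. The head is 22 mm across, the slot runs right across it, 4.6 mm wide and 5.8 mm deep, open at both ends
- module_3: loose kiln relay module, may be absent. Black base 60 (x) x 41 (y) x 26 mm high; on it an aluminium block 54 (x) x 26 (y) mm, its top 60 mm above the underside (grip it here, across y, from above); fastener head in the middle of the top. Origin: centre of the underside, z up. 0.25 kg. Fits a bay either way round, with 4 mm play on each side in x and 2.5 mm in y
- fastener_3 (a joint): slotted quarter-turn fastener of module_3, on its vertical centre line, rad: 0 open (slot along the module's x), 1.571 locked at its stop (slot along its y), growing clockwise from above: slot yaw = module yaw - angle. About 0.05 N m to turn, stays where left. As it locks, a tongue 27 mm long, 6 to 9 mm above the underside, swings out of the module's side under the bay's lip
- fastener_3_slot (a point): centre of the top of module_3's brass fastener head, between the slot's edges, 67.8 mm above the module's underside. The head is 22 mm across, the slot runs right across it, 4.6 mm wide and 5.8 mm deep, open at both ends
- driver: flat screwdriver, upright in its stand at first. Origin: centre of the blade tip, z up the shaft. Blade 15 mm wide (its x), 2.6 mm thick (its y); shank 8 mm; steel collar 32 mm across, 75 to 81 mm above the tip; wooden handle 83 to 143 mm above the tip, with two broad flats 26 mm apart (across y: grip here), 36 mm wide in x. 0.15 kg
- stand: square wooden tool stand, 52 x 52 x 80 mm high, fixed, with an upright bore 22 mm wide right through its middle; the driver hangs in it with its collar resting on the stand's top, tip 5 mm above the table. Origin: centre of the underside, on the table
- tray (a joint): slide of the relay tray, m: 0 fully home (front panel against the cabinet), 0.12 fully out as at the start. Pushed in, it moves along the controller's +x. Friction about 3 N; passing the spring detent in the last 16 mm takes about 7 N in all, and it then holds the tray shut
- bay_1 (a point): centre of the floor of bay 1 of the tray (1 left, 2 middle, 3 right, seen from the robot; 62 mm apart); moves with the tray. x points to the cabinet, y along the row. Bay 68 mm long (x), 46 mm wide (y) between its lips; lips and walls rise 20 mm above the floor, the tray's front panel 79 mm, its inner face 39 mm before the bay's centre
- bay_2 (a point): centre of the floor of bay 2 of the tray (1 left, 2 middle, 3 right, seen from the robot; 62 mm apart); moves with the tray. x points to the cabinet, y along the row. Bay 68 mm long (x), 46 mm wide (y) between its lips; lips and walls rise 20 mm above the floor, the tray's front panel 79 mm, its inner face 39 mm before the bay's centre
- bay_3 (a point): centre of the floor of bay 3 of the tray (1 left, 2 middle, 3 right, seen from the robot; 62 mm apart); moves with the tray. x points to the cabinet, y along the row. Bay 68 mm long (x), 46 mm wide (y) between its lips; lips and walls rise 20 mm above the floor, the tray's front panel 79 mm, its inner face 39 mm before the bay's centre
- tray_front (a point): point on the outer face of the tray's front panel, in the middle of its 216 mm width, 16 mm below its top edge (the panel reaches 72 mm below this point; a finger pull 110 mm wide stands out 4 mm from it 34 to 46 mm below this point). Push here towards the controller's +x; the cabinet behind rises 33 mm above the panel's... 
- controller: kiln controller, grey sheet-steel cabinet 180 (x) x 222 (y) x 128 mm high, fixed, on the white board 10 mm above the table. Origin: centre of its underside; x points from its front to its back, front face at x = -90 mm. The tray opening reaches 100 mm above the underside, the control panel is above it
- rib_wood: bystander: wooden rib, 48 x 102 x 8 mm; origin at the centre of its underside; leave it alone
- loop_tool: bystander: loop tool, 151 mm long; origin at the centre of its underside; leave it alone
- pinch_bowl: bystander: clay pinch bowl, 68 mm across, 36 mm high; origin at the centre of its underside; leave it alone
- stone_grey: bystander: grey oval stone, 59 x 94 x 20 mm; origin at the centre of its underside; leave it alone
- clay_wedge: bystander: small clay wedge, 26 x 50 x 9 mm; origin at the centre of its underside; leave it alone
- kidney: bystander: red rubber kidney, 56 x 90 x 8 mm; origin at the centre of its underside; leave it alone

How it is judged:
On the way, in this order (a step that is already met when the one before it is completed fails the run):
1. every loose module stands in a bay of the tray, down on its floor (((horizontal distance between module_1 and bay_1 below 0.006 m and z of module_1 in the frame of bay_1 between -0.003 and 0.003 m) or (horizontal distance between module_1 and bay_2 below 0.006 m and z of module_1 in the frame of bay_2 between -0.003 and 0.003 m) or (horizontal distance between module_1 and bay_3 below 0.006 m and z of module_1 in the frame of bay_3 between -0.003 and 0.003 m)) and ((horizontal distance between module_2 and bay_1 below 0.006 m and z of module_2 in the frame of bay_1 between -0.003 and 0.003 m) or (horizontal distance between module_2 and bay_2 below 0.006 m and z of module_2 in the frame of bay_2 between -0.003 and 0.003 m) or (horizontal distance between module_2 and bay_3 below 0.006 m and z of module_2 in the frame of bay_3 between -0.003 and 0.003 m)) and ((horizontal distance between module_3 and bay_1 below 0.006 m and z of module_3 in the frame of bay_1 between -0.003 and 0.003 m) or (horizontal distance between module_3 and bay_2 below 0.006 m and z of module_3 in the frame of bay_2 between -0.003 and 0.003 m) or (horizontal distance between module_3 and bay_3 below 0.006 m and z of module_3 in the frame of bay_3 between -0.003 and 0.003 m))), for 0.2 s.
2. every module's fastener is turned clockwise to locked, with the module down in its bay (all of step 1 and value of joint each of fastener_1, fastener_2, fastener_3 above 1.4 rad), for 0.2 s.
3. the tray is pushed home past its detent (value of joint tray below 0.003 m), for 0.2 s.
At the end, for the whole second after the job is handed in: Each module present stands on the floor of a bay (within 6 mm of its centre, 3 mm in height) with its fastener beyond 1.40 rad, the tray is within 3 mm of fully home, and the driver stands upright in its stand (within 8 mm of its axis, 0.12 rad of upright, tip below 12 mm) (all of step 2 and value of joint tray below 0.003 m and horizontal distance between driver and stand below 0.008 m and height (world z) of driver between -0.002 and 0.012 m and angle between driver's own z axis and vertical below 0.12 rad); the robot touches nothing.
It fails at once if a fastener is turned with the fingers instead of the driver (fingers press it with more than 3 N) (contact force between the fingers and fastener_1 above 3 N or contact force between the fingers and fastener_2 above 3 N or contact force between the fingers and fastener_3 above 3 N).
It fails at once if one of the potter's things is moved more than 3 cm (distance of any of rib_wood, loop_tool, pinch_bowl, stone_grey, clay_wedge, kidney from where it was at the start of the episode above 0.03 m).
Of module_1, module_2, module_3 only 2 to 3 are there at a start; the rules pass over those that are not, and their reading is None.
At some moment in a run one of module_1, module_2, module_3 may be knocked a few centimetres aside while the robot is not near it.
It also fails if it takes over 210 s, if anything falls off the work surface, if the arm or the gripper's body presses on something with over 40 N, if the wrist force passes 120 N, or if a joint passes its speed limit or range.

## Working session

There is one attempt and no reset: what is moved stays moved. The work goes in short steps, Python scripts to look and compute and a tool call to move; the robot and the scene stay as the last step left them, time stands still between calls to the robot, and variables do not carry over. Pictures are saved under pics/ and viewed, at most 14 in all, crops included, and the job is handed in when it is done.

Besides the shell and the picture viewer there is one more tool, called after ">>>" in YAML: its name, and indented under it one key for each argument. servo_tool: Moves the arm, as the interface text tells. Its arguments: {"type":"object","properties":{"targets":{"type":"string"}},"required":["targets"]}

```bash
mkdir -p pics; cat > h.py <<'E'
import numpy as np, cv2
from station import ctrl
def cap(n,f=None):
    p=ctrl.camera_params(n); a,d=ctrl.capture(n); 
    if f: cv2.imwrite('pics/'+f,a[:,:,::-1])
    return p,a,d
def pts(p,d):
    v,u=np.mgrid[0:d.shape[0],0:d.shape[1]]
    X=np.stack([(u-p['cx'])/p['fx']*d,-(v-p['cy'])/p['fy']*d,-d,np.ones_like(d)],-1)
    return (X@np.array(p['pose']).T)[...,:3]
def ray(p,u,v,z):
    P=np.array(p['pose']); c=P[:3,3]; r=P[:3,:3]@np.array([(u-p['cx'])/p['fx'],-(v-p['cy'])/p['fy'],-1])
    return c+r*(z-c[2])/r[2]
E
python3 - <<'E'
from h import *
s=ctrl.state(); print({k:np.round(v,3) for k,v in s.items()})
for n in('top','side'):
    p,a,d=cap(n,n+'0.png'); np.savez(n+'0.npz',a=a,d=d,X=pts(p,d)); print(n,p)
E
```

```text
{'clock': np.float64(0.0), 'qpos': array([ 1.226,  0.6  , -0.003,  1.6  ,  0.002,  0.943, -0.08 ]), 'dq': array([ 0.   , -0.001,  0.001,  0.001,  0.   ,  0.   ,  0.002]), 'joint_efforts': array([-0.0000e+00, -7.7645e+01,  1.5650e+00, -2.5802e+01,  1.2000e-02,
        9.0000e-03,  0.0000e+00]), 'tool_pos': array([ 0.192, -0.699,  0.238]), 'orientation': array([-3.14 ,  0.   ,  0.268]), 'contact_force': array([ 0.17 , -0.32 ,  0.687]), 'moment': array([-0.011,  0.003,  0.012]), 'grip_force': np.float64(0.0), 'gripper_width': np.float64(0.086)}
top {'fx': 448.19964943902016, 'fy': 448.19964943902016, 'cx': 321.720935167764, 'cy': 204.17761912643752, 'pose': array([[ 0.02199418,  0.99867371, -0.04655195,  0.50234371],
       [-0.99968281,  0.0225401 ,  0.01123481, -0.03740007],
       [ 0.0122692 ,  0.04629008,  0.99885269,  1.19590247],
       [ 0.        ,  0.        ,  0.        ,  1.        ]])}
side {'fx': 499.5630282994051, 'fy': 499.5630282994051, 'cx': 324.7606252465383, 'cy': 196.2800421277134, 'pose': array([[ 0.99988198,  0.00429331,  0.01475098,  0.57912827],
       [ 0.00762447,  0.69489639, -0.71906945, -1.0875381 ],
       [-0.01333759,  0.71909706,  0.69478164,  1.11534985],
       [ 0.        ,  0.        ,  0.        ,  1.        ]])}
```

View pics/top0.png

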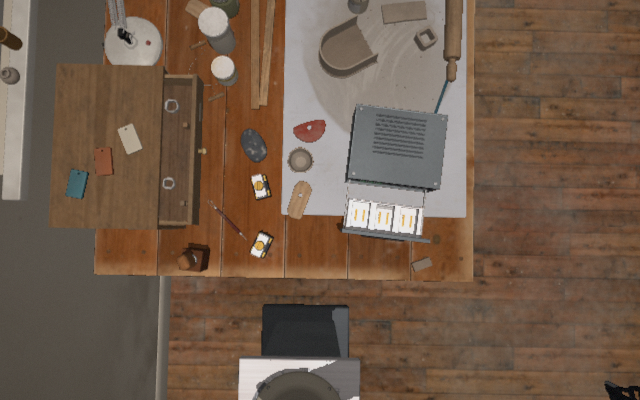

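View pics/side0.png

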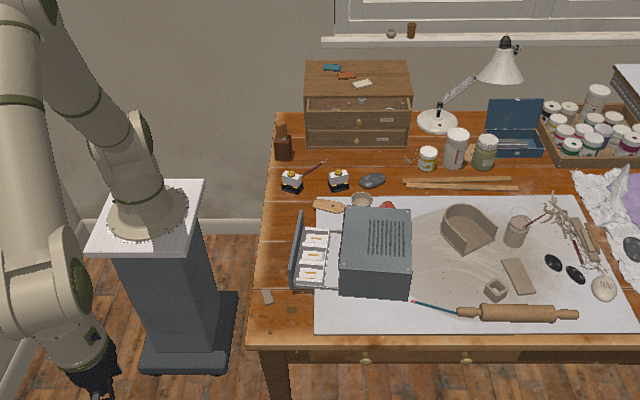

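```bash
python3 - <<'E'
from h import *
z=np.load('top0.npz'); a=z['a'];X=z['X']
c1=cv2.resize(a[175:265,335:450],None,fx=5,fy=5,interpolation=cv2.INTER_CUBIC)
c2=cv2.resize(a[165:275,172:282],None,fx=4,fy=4,interpolation=cv2.INTER_CUBIC)
m=np.zeros((450,1030,3),np.uint8); m[:c1.shape[0],:575]=c1; m[:440,580:1020]=c2
cv2.imwrite('pics/c0.png',cv2.resize(m,None,fx=.77,fy=.77,interpolation=cv2.INTER_AREA)[:,:,::-1])
for u,v in [(260,186),(262,244),(190,258),(358,215),(382,217),(407,219),(250,192),(388,237),(397,150),(230,230),(300,160)]: print(u,v,X[v,u].round(3))
# clusters of tall points near modules
for (r0,r1,c0,c1_) in [(170,205,245,278),(228,262,245,278),(240,275,172,215)]:
    P=X[r0:r1,c0:c1_].reshape(-1,3)
    for lo,hi in [(.02,.05),(.055,.064),(.065,.072),(.075,.09),(.13,.16)]:
        q=P[(P[:,2]>lo)&(P[:,2]<hi)]
        if len(q)>4:
            r=cv2.minAreaRect((q[:,:2]*1000).astype(np.float32)); print(lo,len(q),q.mean(0).round(4),[np.round(t,1) for t in r])
E
```

```text
260 186 [0.597 0.106 0.071]
262 244 [0.452 0.097 0.074]
190 258 [0.417 0.262 0.119]
358 215 [ 0.531 -0.145  0.033]
382 217 [ 0.527 -0.207  0.037]
407 219 [ 0.523 -0.273  0.033]
250 192 [ 0.586  0.141 -0.001]
388 237 [ 0.477 -0.211  0.113]
397 150 [ 0.685 -0.226  0.138]
230 230 [0.484 0.191 0.001]
300 160 [0.673 0.009 0.014]
0.02 133 [0.5964 0.1049 0.0286] [array([598.2, 111.7]), array([59.7, 41. ]), np.float64(17.0)]
0.055 169 [0.5981 0.1113 0.0601] [array([598.1, 111.6]), array([58.5, 26.2]), np.float64(16.8)]
0.065 52 [0.5978 0.1113 0.0678] [array([593.6, 106.6]), array([34.3, 19.7]), np.float64(46.5)]
0.02 133 [0.4483 0.0994 0.0285] [array([448. , 105.4]), array([40.7, 59.5]), np.float64(65.7)]
0.055 178 [0.4477 0.1053 0.0598] [array([447.9, 105.8]), array([26.3, 59.4]), np.float64(65.4)]
0.065 47 [0.4487 0.1049 0.0676] [array([453., 103.]), array([20.4, 42.6]), np.float64(65.7)]
0.02 78 [0.4126 0.2515 0.0353] [array([418.6, 255.4]), array([69.9, 34.3]), np.float64(36.3)]
0.055 25 [0.4116 0.2528 0.0597] [array([420.1, 257.2]), array([72.1, 36.3]), np.float64(38.3)]
0.065 14 [0.4143 0.2522 0.0684] [array([417.6, 252.7]), array([58.3, 25.9]), np.float64(32.2)]
0.075 250 [0.4119 0.2623 0.0803] [array([408.5, 271.2]), array([52.8, 52.1]), np.float64(83.1)]
0.13 176 [0.4091 0.2684 0.145 ] [array([408.6, 270.5]), array([35.5, 25.2]), np.float64(28.3)]
```

View pics/c0.png

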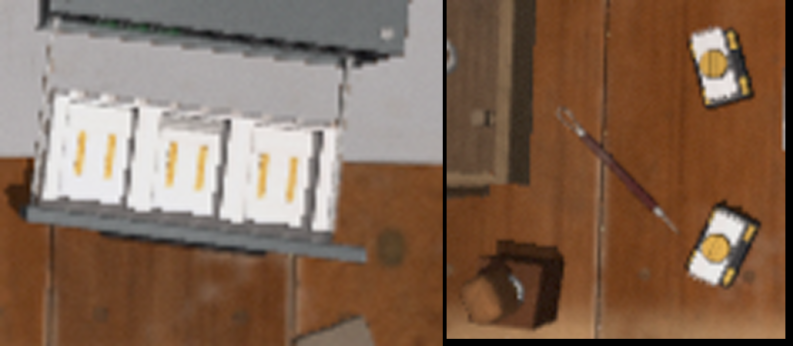

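```bash
python3 - <<'E'
from h import *
z=np.load('top0.npz'); X=z['X']; 
P=X[95:250,335:455].reshape(-1,3)
for lo,hi in [(.130,.145),(.104,.118),(.045,.058),(.028,.038)]:
    q=P[(P[:,2]>lo)&(P[:,2]<hi)]
    r=cv2.minAreaRect((q[:,:2]*1000).astype(np.float32)); print(lo,len(q),q.mean(0).round(4),[np.round(t,1) for t in r], cv2.boxPoints(r).round(0).tolist())
    h,e=np.histogram(q[:,2],8); print(h,e.round(3))
q=P[(P[:,2]>.104)&(P[:,2]<.118)]; d,o=np.linalg.eigh(np.cov(q[:,:2].T)); print(o[:,1],np.degrees(np.arctan2(*o[::-1,1])))
# side view check
z=np.load('side0.npz'); X=z['X'];P=X[195:310,270:420].reshape(-1,3)
for lo,hi in [(.130,.145),(.104,.118),(.028,.038)]:
    q=P[(P[:,2]>lo)&(P[:,2]<hi)]
    if lo>.1 and lo<.12: q=q[q[:,0]<.52]
    r=cv2.minAreaRect((q[:,:2]*1000).astype(np.float32)); print('side',lo,len(q),np.median(q,0).round(4),[np.round(t,1) for t in r])
E
```

```text
0.13 7082 [ 0.692  -0.2261  0.1388] [array([ 692.7, -226.9]), array([222.6, 184.7]), np.float64(83.9)] [[589.0, -328.0], [773.0, -347.0], [796.0, -126.0], [613.0, -106.0]]
[  19   63  371 1384 2478 1961  694  112] [0.13  0.132 0.134 0.136 0.137 0.139 0.141 0.143 0.145]
0.104 394 [ 0.4939 -0.2003  0.1115] [array([ 627.8, -219. ]), array([219.8, 307. ]), np.float64(84.2)] [[464.0, -313.0], [769.0, -344.0], [792.0, -125.0], [486.0, -94.0]]
[  7  16  49  97 131  54  28  12] [0.105 0.106 0.108 0.11  0.111 0.113 0.114 0.116 0.118]
0.045 854 [ 0.5254 -0.208   0.0524] [array([ 626.1, -218.1]), array([218. , 312.2]), np.float64(84.3)] [[460.0, -311.0], [771.0, -342.0], [792.0, -125.0], [482.0, -94.0]]
[ 21  26  69 161 230 206 101  40] [0.045 0.047 0.048 0.05  0.051 0.053 0.055 0.056 0.058]
0.028 1507 [ 0.5295 -0.2109  0.0329] [array([ 633.7, -218.6]), array([217.7, 293.8]), np.float64(84.2)] [[477.0, -312.0], [769.0, -342.0], [791.0, -125.0], [498.0, -96.0]]
[ 79 151 230 315 324 212 128  68] [0.028 0.029 0.03  0.032 0.033 0.034 0.035 0.037 0.038]
[0.5368742  0.84366231] 57.5288956853909
side 0.13 4657 [ 0.6918 -0.2415  0.1375] [array([ 691.4, -228. ]), array([227.2, 184.4]), np.float64(84.1)]
side 0.104 251 [ 0.4788 -0.2201  0.1105] [array([ 479. , -208.5]), array([216.7,  10.7]), np.float64(84.3)]
side 0.028 1215 [ 0.5353 -0.217   0.0323] [array([ 633.7, -147. ]), array([380.7, 307.2]), np.float64(84.9)]
```

>>> servo_tool:
  targets: "0.02 0.03 0.06 0 0 0 0; 0.06 0.09 0.1 0 0 0 0; 0.1 0.15 0.13 0 0 0 0; 0.14 0.21 0.14 0 0 -0.05 0; 0.18 0.27 0.14 0 0 -0.15 0; 0.22 0.33 0.14 0 0 -0.25 0; 0.24 0.39 0.14 0 0 -0.35 0; 0.25 0.44 0.14 0 0 -0.37 0"

```text
clock: 1.1
tool_pos: [0.4235, -0.3099, 0.3783]
orientation: [-3.141, 0.0, -0.103]
contact_force: [0.8, -0.6, 1.6]
gripper_width: 0.0853
grip_force: 0.0
```

>>> servo_tool:
  targets: "0.01 0.04 0 0 0 0 0; 0.03 0.05 0 0 0 0 0; 0.03 0.05 0 0 0 0 0; 0.03 0.05 0 0 0 0 0"

```text
clock: 1.6
tool_pos: [0.4518, -0.2627, 0.3782]
orientation: [3.141, 0.001, -0.103]
contact_force: [-1.0, 0.4, -0.5]
gripper_width: 0.0853
grip_force: 0.0
```

```bash
python3 - <<'E'
from h import *
s=ctrl.state(); print({k:np.round(s[k],4) for k in('clock','qpos','tool_pos','orientation','contact_force')})
p,a,d=cap('wrist','w1.png'); X=pts(p,d); np.savez('w1.npz',a=a,d=d,X=X); print(p)
E
```

```text
{'clock': np.float64(1.6), 'qpos': array([ 0.4838,  0.2139, -0.0813,  1.8743,  0.0203,  1.0551, -1.2797]), 'tool_pos': array([ 0.4518, -0.2627,  0.3782]), 'orientation': array([ 3.1415e+00,  1.0000e-03, -1.0320e-01]), 'contact_force': array([-1.0064,  0.4411, -0.4697])}
{'fx': 336.80478581735224, 'fy': 336.80478581735224, 'cx': 319.96756555461747, 'cy': 198.9597450862162, 'pose': array([[-1.02847457e-01,  9.49960734e-01,  2.94952546e-01,
         5.26326666e-01],
       [-9.94697059e-01, -9.81020983e-02, -3.08826678e-02,
        -2.71183323e-01],
       [-4.01858090e-04, -2.96564634e-01,  9.55012699e-01,
         5.12211682e-01],
       [ 0.00000000e+00,  0.00000000e+00,  0.00000000e+00,
         1.00000000e+00]])}
```

View pics/w1.png

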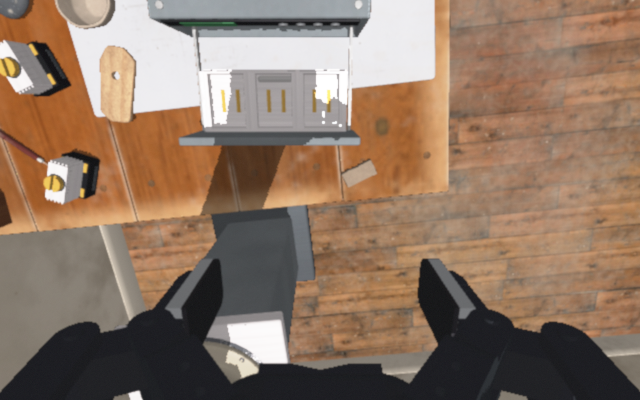

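```bash
python3 - <<'E'
from h import *
z=np.load('w1.npz'); X=z['X'];a=z['a'].astype(int)
th=-.103; u=np.array([np.cos(th),np.sin(th)]); w=np.array([-u[1],u[0]]); c=np.array([.5219,-.2101])
def fr(X): return (X[...,:2]-c)@np.stack([u,w],1)*1000
sub=(slice(60,150),slice(170,365)); S=X[sub]; F=fr(S); Z=S[...,2]; A=a[sub]
orange=(A[...,0]-A[...,2]>90)&(Z<.045)&(Z>.02)
n,l,st,ce=cv2.connectedComponentsWithStats(orange.astype(np.uint8))
for i in range(1,n):
    if st[i,4]>10: q=F[l==i]; print('label',st[i,4],q.mean(0).round(1),q.min(0).round(1),q.max(0).round(1),Z[l==i].mean().round(4))
fl=(Z>.026)&(Z<.041); li=(Z>.046)&(Z<.06)
for nm,m in(('floor',fl),('lip',li)):
    q=F[m]; k=np.abs(q[:,0])<20; h,e=np.histogram(q[k,1],np.arange(-106,107,2)); print(nm,np.median(Z[m]).round(4)); print([(int(x),int(y)) for x,y in zip(e[:-1]+1,h) if y])
    k=(np.abs(q[:,1])<18); h,e=np.histogram(q[k,0],np.arange(-46,60,2)); print([(int(x),int(y)) for x,y in zip(e[:-1]+1,h) if y])
q=F[(Z>.105)&(Z<.118)]; print('panel',len(q),q.min(0),q.max(0),np.polyfit(q[:,1],q[:,0],1),np.median(Z[(Z>.105)&(Z<.118)]))
p=cv2.minAreaRect
S=X[0:210,0:110]
for (r0,r1,c0,c1) in [(30,105,0,75),(145,210,38,105)]:
    P=X[r0:r1,c0:c1].reshape(-1,3)
    for lo,hi in [(.02,.03),(.056,.0635),(.065,.072)]:
        q=P[(P[:,2]>lo)&(P[:,2]<hi)]
        r=cv2.minAreaRect((q[:,:2]*1000).astype(np.float32)); print(lo,len(q),q.mean(0).round(4),[np.round(t,1) for t in r])
E
```

```text
label 51 [ 2.  72.3] [-11.2  70.7] [16.4 73.9] 0.0323
label 32 [  7.3 -71.7] [ -2.  -73.9] [ 16.4 -69.7] 0.032
floor 0.0319
[(-101, 18), (-99, 25), (-97, 32), (-85, 11), (-83, 52), (-81, 37), (-79, 43), (-77, 47), (-75, 35), (-73, 55), (-71, 30), (-69, 60), (-67, 30), (-65, 60), (-63, 29), (-61, 60), (-59, 30), (-57, 59), (-55, 31), (-53, 36), (-51, 53), (-49, 30), (-47, 60), (-45, 30), (-43, 60), (-41, 29), (-39, 57), (-37, 3), (-21, 11), (-19, 42), (-17, 46), (-15, 42), (-13, 45), (-11, 46), (-9, 41), (-7, 43), (-5, 44), (-3, 43), (-1, 45), (1, 41), (3, 46), (5, 41), (7, 51), (9, 39), (11, 43), (13, 44), (15, 41), (17, 48), (19, 42), (21, 42), (23, 44), (25, 40), (27, 17), (43, 1), (45, 40), (47, 44), (49, 42), (51, 45), (53, 47), (55, 40), (57, 43), (59, 45), (61, 45), (63, 43), (65, 41), (67, 46), (69, 43), (71, 43), (73, 47), (75, 38), (77, 46), (79, 44), (81, 43), (83, 40), (85, 47), (87, 41), (89, 44), (91, 17), (99, 2), (101, 24), (103, 19)]
[(-31, 51), (-29, 26), (-27, 50), (-25, 27), (-23, 45), (-21, 33), (-19, 38), (-17, 40), (-15, 30), (-13, 47), (-11, 26), (-9, 52), (-7,
[... 645 characters left out ...]
6)]
panel 1629 [ -45.94881248 -106.53143297] [-36.25130166 108.09435951] [-1.56292502e-04 -4.09660130e+01] 0.11047353395718323
0.02 571 [0.6002 0.0971 0.0254] [array([599.5, 111.1]), array([60.1, 42.7]), np.float64(17.0)]
0.056 721 [0.5957 0.1067 0.0594] [array([599.5, 112.1]), array([60.2, 28.3]), np.float64(16.2)]
0.065 205 [0.5987 0.1095 0.067 ] [array([598.2, 109.4]), array([19. , 22.3]), np.float64(69.1)]
0.02 435 [0.4492 0.0916 0.0255] [array([448.6, 104.8]), array([40.5, 60.4]), np.float64(66.1)]
0.056 631 [0.4504 0.1027 0.0594] [array([448.6, 105.8]), array([27.7, 60.9]), np.float64(65.8)]
0.065 178 [0.4489 0.1055 0.0671] [array([448.7, 105.7]), array([21.6, 21.4]), np.float64(73.5)]
```

>>> servo_tool:
  targets: "0.02 0.05 0 0 0 0.1 0; 0.05 0.1 -0.02 0 0 0.2 0; 0.07 0.15 -0.05 0 0 0.3 0; 0.09 0.2 -0.08 0 0 0.396 0; 0.11 0.25 -0.11 0 0 0.396 0; 0.13 0.3 -0.14 0 0 0.396 0; 0.14 0.35 -0.17 0 0 0.396 0; 0.1472 0.3742 -0.2 0 0 0.396 0"

```text
clock: 2.65
tool_pos: [0.6001, 0.1142, 0.1774]
orientation: [-3.141, -0.0, 0.295]
contact_force: [-0.4, -1.6, -0.3]
gripper_width: 0.0856
grip_force: 0.0
```

>>> servo_tool:
  targets: "0 0 0 0 0 0 0; 0 0 0 0 0 0 0"

```text
clock: 2.9
tool_pos: [0.6, 0.1103, 0.1789]
orientation: [3.141, 0.0, 0.292]
contact_force: [-0.4, 0.2, 0.1]
gripper_width: 0.0854
grip_force: 0.0
```

```bash
cat >> h.py <<'E'
def mods(tag=None):
    s=ctrl.state(); print(np.round(s['clock'],2),np.round(s['tool_pos'],4),np.round(s['orientation'],4),np.round(s['contact_force'],1),'w',np.round(s['gripper_width'],4),'q7',np.round(s['qpos'][6],3))
    p,a,d=cap('wrist',tag and tag+'.png'); X=pts(p,d)
    if tag: np.savez(tag+'.npz',a=a,d=d,X=X)
    return p,a,d,X
def rects(X,lo,hi,minn=60,dim=None):
    m=((X[...,2]>lo)&(X[...,2]<hi)).astype(np.uint8)
    n,l,st,ce=cv2.connectedComponentsWithStats(m)
    for i in range(1,n):
        if st[i,4]>minn:
            q=X[l==i]; r=cv2.minAreaRect((q[:,:2]*1000).astype(np.float32)); print(lo,st[i,4],ce[i].round(0),q.mean(0).round(4),[np.round(t,1) for t in r])
E
python3 - <<'E'
from h import *
p,a,d,X=mods('w2'); rects(X,.056,.0635); rects(X,.065,.071); rects(X,.02,.03)
E
```

```text
2.9 [0.6    0.1103 0.1789] [3.1406e+00 4.0000e-04 2.9180e-01] [-0.4  0.2  0.1] w 0.0854 q7 -1.742
0.056 862 [609. 204.] [ 0.658  -0.1116  0.0597] [array([ 658.7, -111.5]), array([ 3.9, 84.7]), np.float64(84.4)]
0.056 1768 [317. 192.] [0.6011 0.1127 0.0595] [array([598.9, 112. ]), array([59.8, 25.8]), np.float64(16.7)]
0.056 412 [ 94. 317.] [0.4347 0.2684 0.0596] [array([434.7, 268.7]), array([52.1,  4.3]), np.float64(82.8)]
0.056 1045 [279. 341.] [0.4562 0.1057 0.0593] [array([448.3, 106.2]), array([26.8, 61.5]), np.float64(65.6)]
0.065 634 [613. 215.] [ 0.6516 -0.111   0.068 ] [array([ 652. , -111.3]), array([ 3.6, 71.4]), np.float64(84.3)]
0.065 239 [309. 195.] [0.5993 0.118  0.0671] [array([599.2, 118.5]), array([20.4,  8.2]), np.float64(1.0)]
0.065 237 [324. 199.] [0.5995 0.1063 0.0671] [array([599.2, 105.7]), array([21. ,  8.2]), np.float64(1.6)]
0.065 102 [ 73. 318.] [0.4361 0.2808 0.0677] [array([436. , 280.5]), array([17.5,  3.3]), np.float64(84.7)]
0.065 61 [104. 328.] [0.4333 0.2549 0.0672] [array([433.3, 254.8]), array([12.7,  2.8]), np.float64(80.6)]
0.065 176 [270. 350.]
[... 251 characters left out ...]
 311.6]), array([ 2.3, 18. ]), np.float64(89.5)]
0.02 1329 [ 84. 149.] [0.5695 0.3115 0.0251] [array([564. , 312.2]), array([158.3,   4.5]), np.float64(0.2)]
0.02 1295 [596. 165.] [ 0.6837 -0.1142  0.0253] [array([ 683. , -114.2]), array([  3.8, 133.9]), np.float64(84.4)]
0.02 1548 [465. 143.] [0.6692 0.0009 0.0241] [array([667.9,   6.1]), array([49.7, 54.1]), np.float64(77.9)]
0.02 1021 [317. 177.] [0.6049 0.1136 0.0257] [array([599.2, 112.2]), array([60., 41.]), np.float64(16.3)]
0.02 440 [117. 295.] [0.4343 0.2678 0.025 ] [array([434.2, 267.5]), array([53.4, 13.1]), np.float64(70.3)]
0.02 783 [277. 312.] [0.4614 0.1125 0.0253] [array([448.6, 106.3]), array([41.5, 61.1]), np.float64(65.8)]
```

>>> servo_tool:
  targets: "-0.0005 0.0012 -0.03 0 0 0 0; -0.0005 0.0012 -0.06 0 0 0 0; -0.0005 0.0012 -0.09 0 0 0 0; -0.0005 0.0012 -0.115 0 0 0 0; -0.0005 0.0012 -0.13 0 0 0 0; -0.0005 0.0012 -0.135 0 0 0 0; -0.0005 0.0012 -0.135 0 0 0 0"

```text
clock: 3.82
tool_pos: [0.5997, 0.1131, 0.0441]
orientation: [3.141, -0.001, 0.293]
contact_force: [0.2, -0.2, 0.0]
gripper_width: 0.0852
grip_force: 0.0
```

>>> servo_tool:
  targets: "0 0 0 0 0 0 0.6; 0 0 0 0 0 0 0.8; 0 0 0 0 0 0 1; 0 0 0 0 0 0 1; 0 0 0 0 0 0 1; 0 0 0 0 0 0 1"

```text
clock: 4.58
tool_pos: [0.5995, 0.1133, 0.0439]
orientation: [3.141, -0.0, 0.294]
contact_force: [-1.1, -0.8, 5.9]
gripper_width: 0.025
grip_force: 60.7
```

>>> servo_tool:
  targets: "0 0 0.03 0 0 0 1; 0 0 0.08 0 0 0 1; -0.01 -0.04 0.13 0 0 -0.05 1; -0.03 -0.09 0.15 0 0 -0.15 1; -0.045 -0.14 0.15 0 0 -0.25 1; -0.06 -0.19 0.15 0 0 -0.33 1; -0.068 -0.24 0.15 0 0 -0.397 1; -0.0688 -0.261 0.15 0 0 -0.397 1"

```text
clock: 5.58
tool_pos: [0.5289, -0.1509, 0.1931]
orientation: [3.14, 0.001, -0.108]
contact_force: [0.1, 1.0, -2.7]
gripper_width: 0.0247
grip_force: 59.7
```

>>> servo_tool:
  targets: "0 0 -0.03 0 0 0 1; 0 0 -0.04 0 0 0 1; 0 0 -0.04 0 0 0 1; 0 0 -0.04 0 0 0 1"

```text
clock: 6.08
tool_pos: [0.5309, -0.1472, 0.154]
orientation: [-3.142, -0.001, -0.102]
contact_force: [-0.2, -0.5, -1.9]
gripper_width: 0.0245
grip_force: 59.8
```

```bash
python3 - <<'E'
from h import *
p,a,d,X=mods('w3'); z0=ctrl.state()['tool_pos'][2]-.0439
print(z0); rects(X,z0+.056,z0+.0635); rects(X,z0+.0645,z0+.071);rects(X,z0+.02,z0+.03)
E
```

```text
6.08 [ 0.5309 -0.1472  0.154 ] [-3.1415e+00 -5.0000e-04 -1.0240e-01] [-0.2 -0.5 -1.9] w 0.0245 q7 -1.637
0.11028107361571576
0.16628107361571576 6589 [320. 278.] [ 0.5357 -0.1482  0.17  ] [array([ 531.2, -145.1]), array([48.3, 63.6]), np.float64(62.1)]
0.17478107361571577 291 [277. 287.] [ 0.5389 -0.1326  0.1778] [array([ 532.9, -128.7]), array([13.5, 22.7]), np.float64(83.8)]
0.17478107361571577 938 [304. 297.] [ 0.5331 -0.1421  0.1774] [array([ 532.7, -141.5]), array([ 8.5, 22.4]), np.float64(69.1)]
0.17478107361571577 303 [362. 286.] [ 0.536  -0.1642  0.1779] [array([ 530.6, -161.5]), array([13.6, 23.2]), np.float64(48.5)]
0.17478107361571577 952 [334. 305.] [ 0.5287 -0.153   0.1775] [array([ 528.1, -153.6]), array([ 8.7, 21.6]), np.float64(68.6)]
0.13028107361571575 37890 [422.  43.] [ 0.621  -0.1989  0.1376] [array([ 620.2, -202.1]), array([187.4,  33.4]), np.float64(84.2)]
0.13028107361571575 1671 [322. 209.] [ 0.5532 -0.151   0.136 ] [array([ 547.6, -149.8]), array([41.1, 25.5]), np.float64(84.1)]
```

View pics/w3.png

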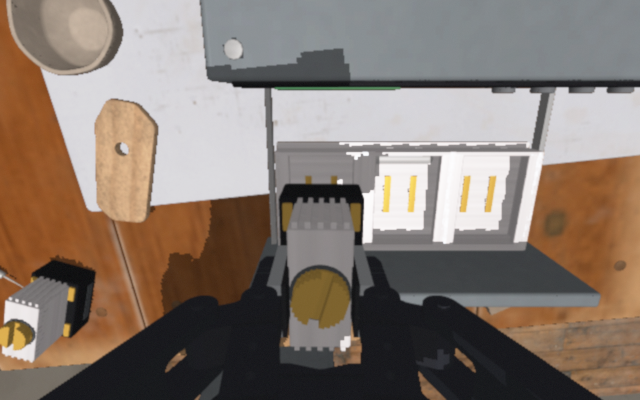

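```bash
cat >> h.py <<'E'
def tray(X,c=(.5243,-.2094),th=-.103):
    u=np.array([np.cos(th),np.sin(th)]); w=np.array([-u[1],u[0]])
    return (X[...,:2]-np.array(c))@np.stack([u,w],1)*1000
E
python3 - <<'E'
from h import *
X=np.load('w3.npz')['X']; F=tray(X); Z=X[...,2]
fl=(Z>.026)&(Z<.041); li=(Z>.046)&(Z<.058)
for nm,m in(('floor',fl),('lip',li)):
    q=F[m]; k=np.abs(q[:,0]-10)<15; h,e=np.histogram(q[k,1],np.arange(-105.5,106)); 
    print(nm,np.median(Z[m])); print(' '.join(f'{int(x)}:{y}' for x,y in zip(e[:-1]+.5,h) if y>5))
    k=(np.abs(q[:,1])<15); h,e=np.histogram(q[k,0],np.arange(-45.5,60)); print(' '.join(f'{int(x)}:{y}' for x,y in zip(e[:-1]+.5,h) if y>5))
E
```

```text
floor 0.03198926137698849
-92:42 -91:137 -90:50 -89:43 -88:50 -87:52 -86:43 -85:52 -84:44 -83:49 -82:48 -81:42 -80:50 -79:53 -78:47 -77:41 -76:53 -75:36 -74:51 -73:45 -72:51 -71:50 -70:51 -69:48 -68:49 -67:49 -66:46 -65:45 -64:45 -63:47 -62:47 -61:44 -60:47 -59:53 -58:40 -57:54 -56:44 -55:40 -54:53 -53:48 -52:40 -51:46 -50:54 -49:51 -48:47 -29:9 -28:46 -27:51 -26:35 -25:54 -24:44 -23:49 -22:50 -21:45 -20:52 -19:42 -18:49 -17:48 -16:44 -15:48 -14:45 -13:46 -12:43 -11:50 -10:52 -9:44 -8:52 -7:44 -6:55 -5:43 -4:52 -3:43 -2:51 -1:47 0:43 1:48 2:51 3:44 4:46 5:51 6:46 7:45 8:44 9:51 10:44 11:47 12:49 13:46 14:45 15:52 16:48 17:43 18:50 19:48 38:24 39:34 40:25 41:23 42:29 43:32 44:22 45:23 46:33 47:27 48:21 49:27 50:36 51:21 52:21 53:39 54:23 55:21 56:24 57:38 58:21 59:21 60:40 61:20 62:20 63:19 64:39 65:19 66:20 67:39 68:20 69:20 70:25 71:34 72:20 73:20 74:37 75:23 76:19 77:25 78:33 79:20 80:20 81:33 82:27 83:20 84:29 85:30 86:11 98:85 99:28 100:34 101:38 102:8
-34:117 -33:90 -32:48 -31:42 -30:40 -29:41 -28:35 -27:49 -26:43 -25:45 -24:42 -23:40 -22:40 -21:42 -20:43 -19:44 -18:47 -17:38 -16:43 -15:40 -14:43 -13:40 -12:54 -11:42 -10:39 -9:48 -8:40 -7:52 -6:43 -5:40 -4:41 -3:51 -2:45 -1:46 0:44 1:39 2:49 3:49 4:44 5:41 6:48 7:50 8:49 9:42 10:44 11:53 12:52 13:41 14:45 15:55 16:50 17:39 18:43 19:63 20:47 21:41 22:54 23:58 24:41 25:40 26:41 27:59 28:53 29:41 30:56 31:22 37:72 38:49 39:61 40:57 41:73 42:6
lip 0.051604903991433165
-95:37 -94:61 -93:52 -92:49 -91:61 -90:56 -89:50 -88:53 -87:52 -86:122 -85:108 -39:30 -38:49 -37:46 -36:54 -35:58 -34:57 -33:52 -32:50 -31:53 -30:55 -29:60 -28:50 -27:58 -26:52 -25:59 -24:82 -23:72 23:34 24:60 25:54 26:53 27:55 28:54 29:55 30:45 31:37 32:33 33:27 34:20 35:27 36:16 37:24 38:22 39:17 85:25 86:24 87:19 88:18 89:30 90:25 91:33 92:35 93:46 94:60
-40:19 -39:151 -38:51 -37:49 -36:36 -35:52 -34:106 -33:62 34:17 35:69 36:45 37:121
```

>>> servo_tool:
  targets: "0 0 -0.02 0 0 0 1; 0 0 -0.04 0 0 0 1; 0 0 -0.05 0 0 0 1; 0 0 -0.06 0 0 0 1; 0 0 -0.07 0 0 0 1; 0 0 -0.075 0 0 0 1; 0 0 -0.078 0 0 0 1; 0 0 -0.078 0 0 0 1"

```text
clock: 7.12
tool_pos: [0.5313, -0.1477, 0.0762]
orientation: [3.141, -0.002, -0.103]
contact_force: [-0.7, 0.2, 2.6]
gripper_width: 0.0252
grip_force: 60.5
```

>>> servo_tool:
  targets: "0 0 0 0 0 0 0.5; 0 0 0 0 0 0 0; 0 0 0 0 0 0 0; 0 0 0.02 0 0 0 0; 0 0 0.05 0 0 0 0; 0 0 0.1 0 0 0 0; 0 0 0.13 0 0 0 0; 0 0 0.13 0 0 0 0"

```text
clock: 8.12
tool_pos: [0.5316, -0.1479, 0.2078]
orientation: [3.141, -0.004, -0.103]
contact_force: [-0.4, 0.4, -0.0]
gripper_width: 0.0854
grip_force: 0.0
```

```bash
python3 - <<'E'
from h import *
p,a,d,X=mods('w4'); 
rects(X,.032+.056,.032+.0635); rects(X,.032+.065,.032+.071); rects(X,.052,.062)
F=tray(X); Z=X[...,2]
for lo,hi in[(.053,.0595),(.088,.095),(.097,.104)]:
    m=(Z>lo)&(Z<hi)&(abs(F[...,1]-62)<35)&(abs(F[...,0])<34); q=F[m]; print(lo,np.median(q,0),q.min(0),q.max(0),np.median(Z[m]))
rects(X,.056,.0635)
E
```

```text
8.12 [ 0.5316 -0.1479  0.2078] [ 3.1411 -0.0044 -0.1035] [-0.4  0.4 -0. ] w 0.0854 q7 -1.618
0.088 1811 [320. 194.] [ 0.533  -0.1489  0.0919] [array([ 530.7, -148.8]), array([25.7, 59.6]), np.float64(83.3)]
0.088 1007 [396. 243.] [ 0.4862 -0.2059  0.0917] [array([ 486.4, -205.5]), array([214.2,   1.9]), np.float64(84.2)]
0.097 246 [313. 198.] [ 0.533  -0.1433  0.0995] [array([ 533. , -142.7]), array([ 8.3, 21. ]), np.float64(68.4)]
0.097 250 [328. 202.] [ 0.5289 -0.1543  0.0994] [array([ 528.4, -154.8]), array([ 8.4, 20.6]), np.float64(68.6)]
0.097 864 [397. 247.] [ 0.4863 -0.2051  0.1   ] [array([ 486.4, -205.4]), array([214. ,   1.9]), np.float64(84.2)]
0.052 100 [425. 153.] [ 0.5492 -0.2419  0.0524] [array([ 547.6, -242.4]), array([13.2, 24.1]), np.float64(76.2)]
0.052 1024 [320. 180.] [ 0.5361 -0.1489  0.0582] [array([ 529.7, -148.7]), array([41.1, 62.5]), np.float64(83.2)]
0.052 61 [351. 166.] [ 0.545  -0.1776  0.0524] [array([ 545.5, -176.4]), array([12.6, 10. ]), np.float64(51.0)]
0.052 96 [358. 179.] [ 0.5328 -0.1822  0.0524] [array([ 534.2, -182.7]), array([ 8.5, 25.4]), np.
[... 530 characters left out ...]
7945 94.07076045] 0.057664815817993015
0.088 [ 7.74237572 61.21569671] [-29.60630099  48.01760764] [29.84986232 74.05742828] 0.09179475053873959
0.097 [ 0.59036865 60.46814367] [-10.92367406  49.85499837] [10.95926683 71.86309742] 0.09950346275984845
0.056 986 [320. 180.] [ 0.5358 -0.149   0.0583] [array([ 530.9, -148.7]), array([40.9, 59.9]), np.float64(83.8)]
0.056 111 [287. 228.] [ 0.4955 -0.1149  0.0597] [array([ 495.5, -114.2]), array([32.3,  2.4]), np.float64(87.1)]
0.056 519 [421. 228.] [ 0.4833 -0.2354  0.0598] [array([ 483.2, -235.7]), array([152.7,   1.6]), np.float64(84.1)]
0.056 1158 [ 69. 291.] [0.4523 0.1017 0.0594] [array([448.7, 105.5]), array([26.6, 60.4]), np.float64(65.7)]
```

>>> servo_tool:
  targets: "-0.01 0.04 0 0 0 -0.05 0; -0.03 0.1 0 0 0 -0.1 0; -0.05 0.15 0 0 0 -0.2 0; -0.065 0.2 -0.02 0 0 -0.32 0; -0.08 0.24 -0.04 0 0 -0.32 0; -0.0829 0.2535 -0.06 0 0 -0.32 0; -0.0829 0.2535 -0.06 0 0 -0.32 0; -0.0829 0.2535 -0.06 0 0 -0.32 0"

```text
clock: 9.18
tool_pos: [0.4476, 0.1051, 0.1453]
orientation: [3.141, 0.001, -0.424]
contact_force: [0.7, -0.2, -0.2]
gripper_width: 0.0859
grip_force: 0.0
```

```bash
python3 - <<'E'
from h import *
p,a,d,X=mods('w5'); rects(X,.056,.0635); rects(X,.065,.071); rects(X,.02,.03)
P=X[X[...,2]>.003]; t=tray(X)
m=(abs(X[...,0]-.47)<.03)&(abs(X[...,1]-.155)<.025)&(X[...,2]>.004)&(X[...,2]<.04); print(m.sum(),X[m].max(0) if m.any() else '',X[m].min(0) if m.any() else '')
E
```

```text
9.18 [0.4476 0.1051 0.1453] [ 3.1406e+00  6.0000e-04 -4.2400e-01] [ 0.7 -0.2 -0.2] w 0.0859 q7 -2.428
0.056 168 [606.   7.] [ 0.4915 -0.0982  0.0596] [array([491.6, -98.4]), array([3.1, 9.1]), np.float64(89.1)]
0.056 2293 [317. 204.] [0.4508 0.1047 0.0596] [array([448.4, 105.7]), array([26. , 59.8]), np.float64(65.7)]
0.056 498 [ 15. 241.] [0.5143 0.3115 0.0596] [array([516.3, 311.6]), array([38.8,  3.8]), np.float64(0.3)]
0.056 157 [ 36. 268.] [0.4906 0.3121 0.0597] [array([493.6, 320.1]), array([26. ,  8.8]), np.float64(68.8)]
0.056 278 [128. 307.] [0.435  0.2693 0.0598] [array([434.9, 269. ]), array([52.4,  1.7]), np.float64(83.8)]
0.065 118 [619.   5.] [ 0.4905 -0.0981  0.0681] [array([490.7, -98.2]), array([7.7, 2.8]), np.float64(4.9)]
0.065 306 [308. 211.] [0.4515 0.1108 0.0671] [array([451.3, 111.4]), array([ 8.1, 21.4]), np.float64(62.7)]
0.065 308 [326. 211.] [0.4462 0.1002 0.0672] [array([445.7,  99.8]), array([ 8.1, 21.2]), np.float64(65.8)]
0.065 285 [ 10. 252.] [0.5087 0.3114 0.0678] [array([510. , 311.5]), array([26.1,  3.5]), np.float64(0.8)]
0.065 107 [ 29. 274.] [0.4899 0.3102 0.0682] [array([490.4, 310.3]), array([9.9, 5.3]), np.float64(20.2)]
0.065 220 [124. 314.] [0.4348 0.2676 0.0681] [array([435. , 268.9]), array([51. ,  1.3]), np.float64(83.9)]
0.02 96 [567.  18.] [ 0.4922 -0.0984  0.027 ] [array([492.2, -98.8]), array([3.8, 9.9]), np.float64(82.9)]
0.02 1192 [ 32. 196.] [0.5391 0.3112 0.0249] [array([540.8, 311.2]), array([ 3.9, 88. ]), np.float64(89.6)]
0.02 1231 [318. 185.] [0.4546 0.1026 0.0257] [array([448.8, 105.6]), array([41.1, 59.8]), np.float64(65.9)]
0.02 151 [ 67. 248.] [0.491  0.3142 0.0249] [array([489.9, 325.9]), array([34.8,  9.2]), np.float64(89.9)]
0.02 255 [151. 283.] [0.4349 0.2683 0.025 ] [array([435. , 268.6]), array([52.2,  1.6]), np.float64(82.7)]
331 [0.49736271 0.17999677 0.02550398] [0.44017044 0.13028599 0.00402331]
```

>>> servo_tool:
  targets: "0.001 0.0005 -0.03 0 0 0 0; 0.001 0.0005 -0.06 0 0 0 0; 0.001 0.0005 -0.08 0 0 0 0; 0.001 0.0005 -0.095 0 0 0 0; 0.001 0.0005 -0.101 0 0 0 0; 0.001 0.0005 -0.101 0 0 0 0"

```text
clock: 9.98
tool_pos: [0.4489, 0.1059, 0.0447]
orientation: [3.142, -0.0, -0.424]
contact_force: [0.1, 0.6, 0.6]
gripper_width: 0.0857
grip_force: 0.0
```

>>> servo_tool:
  targets: "0 0 0 0 0 0 0.6; 0 0 0 0 0 0 0.8; 0 0 0 0 0 0 1; 0 0 0 0 0 0 1; 0 0 0 0 0 0 1; 0 0 0 0 0 0 1"

```text
clock: 10.72
tool_pos: [0.4487, 0.1063, 0.0449]
orientation: [-3.141, -0.0, -0.423]
contact_force: [-0.4, -1.7, 7.5]
gripper_width: 0.0248
grip_force: 58.9
```

>>> servo_tool:
  targets: "0 0 0.05 0 0 0 1; 0.005 -0.02 0.1 0 0 0.02 1; 0.015 -0.07 0.145 0 0 0.1 1; 0.025 -0.13 0.155 0 0 0.2 1; 0.04 -0.19 0.155 0 0 0.28 1; 0.05 -0.25 0.155 0 0 0.32 1; 0.06 -0.31 0.155 0 0 0.32 1; 0.067 -0.355 0.155 0 0 0.32 1"

```text
clock: 11.72
tool_pos: [0.5149, -0.2516, 0.1991]
orientation: [3.141, 0.001, -0.105]
contact_force: [1.2, 1.0, -2.9]
gripper_width: 0.0241
grip_force: 60.8
```

>>> servo_tool:
  targets: "0.0027 -0.0216 -0.01 0 0 0 1; 0.0027 -0.0216 -0.03 0 0 0 1; 0.0027 -0.0216 -0.05 0 0 0 1; 0.0027 -0.0216 -0.05 0 0 0 1; 0.0027 -0.0216 -0.05 0 0 0 1"

```text
clock: 12.35
tool_pos: [0.5185, -0.2696, 0.1497]
orientation: [-3.141, 0.0, -0.102]
contact_force: [0.8, -0.5, -3.1]
gripper_width: 0.0249
grip_force: 60.7
```

```bash
python3 - <<'E'
from h import *
p,a,d,X=mods('w6'); t=ctrl.state()['tool_pos']; z0=t[2]-.0449; F=tray(X); Z=X[...,2]; print('tcp tray',tray(np.array([t])),z0)
for nm,lo,hi in[('block',z0+.056,z0+.0635),('base',z0+.02,z0+.03),('head',z0+.065,z0+.071)]:
    for s in (0,15):
        m=(Z>lo)&(Z<hi)&(abs(F[...,1]+62)<24)&(F[...,0]>s)&(F[...,0]<35); q=F[m]
        if len(q): print(nm,len(q),q.min(0),q.max(0))
m=(Z>.046)&(Z<.058)&(abs(F[...,0]-20)<12); q=F[m]; h,e=np.histogram(q[:,1],np.arange(-105.5,20)); print(' '.join(f'{int(x+.5)}:{y}' for x,y in zip(e,h) if y>5))
E
```

```text
12.35 [ 0.5185 -0.2696  0.1497] [-3.1413e+00  2.0000e-04 -1.0240e-01] [ 0.8 -0.5 -3.1] w 0.0249 q7 -1.458
tcp tray [[  0.6091885  -60.67971773]] 0.10516041393170389
block 4409 [ 8.53483185e-03 -8.59798985e+01] [ 30.26258366 -38.04735772]
block 2271 [ 15.00129749 -74.01362554] [ 30.26258366 -47.91907917]
base 1675 [  3.62236224 -81.57399012] [ 30.5409594  -40.46427998]
base 1370 [ 15.04463954 -81.53075133] [ 30.5409594  -40.46427998]
head 1393 [ 2.60987713e-02 -8.58111291e+01] [ 11.70052118 -38.19520011]
-95:41 -94:43 -93:45 -92:49 -91:44 -90:50 -89:38 -88:36 -87:29 -86:39 -85:18 -39:37 -38:30 -37:30 -36:34 -35:27 -34:39 -33:40 -32:44 -31:44 -30:46 -29:47 -28:49 -27:48 -26:41 -25:53 -24:39
```

>>> servo_tool:
  targets: "0 -0.001 -0.02 0 0 0 1; 0 -0.001 -0.04 0 0 0 1; 0 -0.001 -0.05 0 0 0 1; 0 -0.001 -0.06 0 0 0 1; 0 -0.001 -0.068 0 0 0 1; 0 -0.001 -0.072 0 0 0 1; 0 -0.001 -0.0745 0 0 0 1; 0 -0.001 -0.0745 0 0 0 1"

```text
clock: 13.4
tool_pos: [0.5205, -0.2715, 0.0773]
orientation: [3.141, -0.005, -0.103]
contact_force: [-0.5, 1.5, 17.4]
gripper_width: 0.0248
grip_force: 63.3
```

>>> servo_tool:
  targets: "0 0 0 0 0 0 0.5; 0 0 0 0 0 0 0; 0 0 0 0 0 0 0; 0 0 0.02 0 0 0 0; 0 0.01 0.05 0 0 0 0; 0 0.03 0.1 0 0 0 0; 0 0.06 0.14 0 0 0 0; 0 0.06 0.14 0 0 0 0"

```text
clock: 14.4
tool_pos: [0.52, -0.2093, 0.218]
orientation: [3.141, -0.005, -0.1]
contact_force: [-0.3, -0.5, -0.5]
gripper_width: 0.0856
grip_force: 0.0
```

```bash
python3 - <<'E'
from h import *
p,a,d,X=mods('w7'); F=tray(X); Z=X[...,2]
for sgn in(62,-62):
  for lo,hi in[(.0545,.0595),(.088,.0945),(.097,.103)]:
    m=(Z>lo)&(Z<hi)&(abs(F[...,1]-sgn)<24)&(abs(F[...,0])<34)
    q=F[m]; r=cv2.minAreaRect(q.astype(np.float32)); print(lo,[np.round(t,1) for t in r],np.median(Z[m]).round(4))
rects(X,.097,.103)
E
```

```text
14.4 [ 0.52   -0.2093  0.218 ] [ 3.1413 -0.0051 -0.1002] [-0.3 -0.5 -0.5] w 0.0856 q7 -1.525
0.0545 [array([ 2.8, 61. ]), array([41.1, 59.4]), np.float64(89.7)] 0.0577
0.088 [array([ 2.1, 60.9]), array([26.6, 60. ]), np.float64(89.6)] 0.0917
0.097 [array([ 2.5, 61. ]), array([21.3, 20.9]), np.float64(74.5)] 0.0995
0.0545 [array([  2.7, -62.2]), array([40.8, 59.5]), np.float64(89.8)] 0.0577
0.088 [array([  2.4, -62.4]), array([59.8, 26.2]), np.float64(0.1)] 0.0917
0.097 [array([  2.7, -62.5]), array([20.8, 21.9]), np.float64(1.6)] 0.0995
0.097 245 [233. 185.] [ 0.5351 -0.1437  0.0995] [array([ 535.4, -143.1]), array([ 8.6, 20.6]), np.float64(69.0)]
0.097 244 [248. 189.] [ 0.5311 -0.1548  0.0994] [array([ 530.7, -155. ]), array([ 8.4, 20.9]), np.float64(68.6)]
0.097 243 [391. 187.] [ 0.5215 -0.2658  0.0994] [array([ 521.2, -265.3]), array([ 8.4, 20.9]), np.float64(81.6)]
0.097 251 [406. 187.] [ 0.5199 -0.2774  0.0994] [array([ 519.9, -278.2]), array([ 8.8, 20.7]), np.float64(82.5)]
0.097 744 [320. 234.] [ 0.4884 -0.2065  0.1   ] [array([ 488.4, -206.5]), array([213.4,   1.7]), np.float64(84.2)]
```

View pics/w7.png

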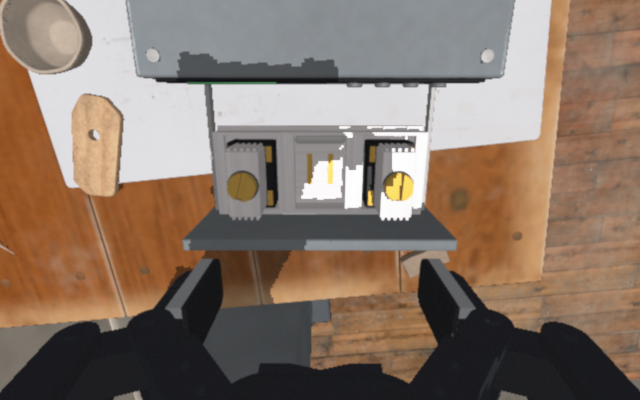

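>>> servo_tool:
  targets: "0 0 0.02 0 0 0.18 0; -0.01 0.02 0.04 0 0 0.36 0; -0.02 0.05 0.04 0 0 0.54 0; -0.03 0.08 0.04 0 0 0.72 0; -0.04 0.11 0.04 0 0 0.9 0; -0.05 0.15 0.04 0 0 1.08 0; -0.06 0.19 0.04 0 0 1.26 0; -0.065 0.22 0.04 0 0 1.44 0"

```text
clock: 15.45
tool_pos: [0.4524, 0.0094, 0.2539]
orientation: [-3.14, 0.0, 1.343]
contact_force: [0.1, -0.7, 0.4]
gripper_width: 0.0853
grip_force: 0.0
```

>>> servo_tool:
  targets: "-0.005 0.04 0 0 0 0.18 0; -0.01 0.07 0 0 0 0.36 0; -0.015 0.1 0 0 0 0.54 0; -0.02 0.13 0 0 0 0.72 0; -0.03 0.16 0 0 0 0.9 0; -0.035 0.19 0 0 0 1.08 0; -0.04 0.22 0 0 0 1.26 0; -0.0465 0.26 0 0 0 1.44 0"

```text
clock: 16.45
tool_pos: [0.4072, 0.2682, 0.2536]
orientation: [-3.14, -0.002, 2.78]
contact_force: [0.0, 0.6, 0.4]
gripper_width: 0.0852
grip_force: 0.0
```

>>> servo_tool:
  targets: "0 0 0 0 0 0.18 0; 0 0 0 0 0 0.36 0; 0 0 0 0 0 0.54 0; 0 0 0 0 0 0.72 0; 0 0 0 0 0 0.855 0; 0 0 0 0 0 0.855 0; 0 0 0 0 0 0.855 0"

```text
clock: 17.32
tool_pos: [0.407, 0.2684, 0.2544]
orientation: [3.141, -0.001, -2.655]
contact_force: [0.8, 0.2, -0.3]
gripper_width: 0.0855
grip_force: 0.0
```

```bash
python3 - <<'E'
from h import *
p,a,d,X=mods('w8'); 
for lo,hi in[(.138,.152),(.076,.083),(.083,.09)]: rects(X,lo,hi)
p2,a2,d2=cap('top'); X2=pts(p2,d2); q=X2[100:250,335:440]; rects(q,.108,.116)
Y=np.load('top0.npz')['X']; rects(Y[100:250,335:440],.108,.116)
Z=Y[60:235,45:205]; print('chest',np.percentile(Z[...,2],[10,50,90]), Z[Z[...,2]>.1].min(0))
E
```

```text
17.32 [0.407  0.2684 0.2544] [ 3.1412e+00 -1.0000e-03 -2.6549e+00] [ 0.8  0.2 -0.3] w 0.0855 q7 0.631
0.138 1370 [322. 201.] [0.4065 0.2698 0.1456] [array([407.8, 270.8]), array([35. , 25.5]), np.float64(27.1)]
0.138 1306 [358. 321.] [0.4868 0.3485 0.1458] [array([489.2, 335.2]), array([ 17.6, 178.1]), np.float64(8.4)]
0.138 669 [236. 361.] [0.568  0.2716 0.1514] [array([571.6, 275.9]), array([53.3, 38.4]), np.float64(89.7)]
0.138 219 [634. 375.] [0.4206 0.5989 0.1434] [array([417.9, 598.9]), array([ 5.1, 19. ]), np.float64(86.8)]
0.076 1584 [321. 173.] [0.4013 0.2663 0.0794] [array([408.5, 270.8]), array([52.1, 52.1]), np.float64(83.5)]
0.076 352 [368. 287.] [0.4849 0.3674 0.0795] [array([487.6, 371.3]), array([  9.4, 124.7]), np.float64(1.3)]
0.076 577 [610. 297.] [0.3768 0.5988 0.0795] [array([377.3, 598.9]), array([ 4.1, 92.2]), np.float64(89.9)]
0.076 71 [306. 290.] [0.5187 0.3104 0.0803] [array([519.1, 310.7]), array([ 1.7, 43.7]), np.float64(89.9)]
0.083 409 [361. 290.] [0.4888 0.3595 0.0867] [array([488.2, 362.7]), array([ 47.7, 132.8]), np.float64(22.5)]
0.083 544 [613. 304.] [0.3806 0.5988 0.0865] [array([381. , 599.1]), array([ 4.4, 82.2]), np.float64(89.5)]
0.108 338 [ 51. 134.] [ 0.483  -0.2055  0.1116] [array([ 483. , -205.5]), array([212.6,   9.9]), np.float64(84.2)]
0.108 343 [ 51. 136.] [ 0.48   -0.2059  0.1116] [array([ 480. , -204.6]), array([214.6,   9.9]), np.float64(84.1)]
chest [0.12427552 0.22351825 0.22725769] [ 0.46637906 -0.03740007  0.10035327]
```

View pics/w8.png

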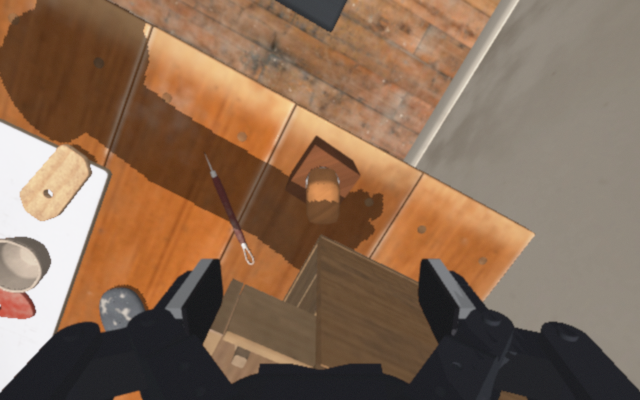

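>>> servo_tool:
  targets: "0.001 0.0024 -0.03 0 0 -0.012 0; 0.001 0.0024 -0.07 0 0 -0.012 0; 0.001 0.0024 -0.1 0 0 -0.012 0; 0.001 0.0024 -0.13 0 0 -0.012 0; 0.001 0.0024 -0.148 0 0 -0.012 0; 0.001 0.0024 -0.148 0 0 -0.012 0; 0.001 0.0024 -0.148 0 0 -0.012 0"

```text
clock: 18.3
tool_pos: [0.408, 0.2716, 0.1076]
orientation: [3.141, 0.001, -2.664]
contact_force: [-0.5, -0.6, 0.7]
gripper_width: 0.0855
grip_force: 0.0
```

>>> servo_tool:
  targets: "0 0 0 0 0 0 0.5; 0 0 0 0 0 0 0.7; 0 0 0 0 0 0 1; 0 0 0 0 0 0 1; 0 0 0 0 0 0 1; 0 0 0 0 0 0 1"

```text
clock: 19.05
tool_pos: [0.408, 0.2712, 0.1073]
orientation: [-3.141, 0.001, -2.663]
contact_force: [-0.3, -1.3, 6.2]
gripper_width: 0.0253
grip_force: 58.6
```

>>> servo_tool:
  targets: "0 0 0.03 0 0 0 1; 0 0 0.08 0 0 0 1; 0 0 0.13 0 0 0 1; 0.01 -0.03 0.155 0 0 -0.1 1; 0.02 -0.08 0.155 0 0 -0.2 1; 0.04 -0.13 0.155 0 0 -0.35 1; 0.06 -0.18 0.155 0 0 -0.5 1; 0.08 -0.23 0.155 0 0 -0.65 1"

```text
clock: 20.05
tool_pos: [0.4881, 0.0393, 0.262]
orientation: [-3.141, 0.0, 2.965]
contact_force: [0.8, 0.6, -1.2]
gripper_width: 0.0254
grip_force: 59.3
```

>>> servo_tool:
  targets: "0.01 -0.05 0 0 0 -0.1 1; 0.025 -0.1 0 0 0 -0.2 1; 0.04 -0.15 0 0 0 -0.2 1; 0.045 -0.19 -0.02 0 0 -0.2 1; 0.045 -0.19 -0.03 0 0 -0.2 1; 0.045 -0.19 -0.03 0 0 -0.2 1; 0.045 -0.19 -0.03 0 0 -0.2 1"

```text
clock: 20.92
tool_pos: [0.533, -0.1474, 0.2326]
orientation: [3.141, 0.001, 2.772]
contact_force: [0.6, -0.2, -2.1]
gripper_width: 0.0251
grip_force: 59.3
```

```bash
python3 - <<'E'
from h import *
p,a,d,X=mods('w9'); rects(X,.097,.103); print(p['pose'].round(4).tolist())
cv2.imwrite('pics/w9c.png',cv2.resize(a[100:380,180:460],(800,800))[0:600,:,::-1])
E
```

```text
20.92 [ 0.533  -0.1474  0.2326] [3.1411e+00 5.0000e-04 2.7719e+00] [ 0.6 -0.2 -2.1] w 0.0251 q7 0.748
0.097 206 [311. 190.] [ 0.5294 -0.1545  0.0996] [array([ 529.3, -155. ]), array([ 7.5, 20.7]), np.float64(68.6)]
0.097 194 [325. 190.] [ 0.5333 -0.1436  0.0996] [array([ 533.8, -143.5]), array([ 7.5, 20.6]), np.float64(69.1)]
0.097 216 [185. 226.] [ 0.5199 -0.266   0.0993] [array([ 520.2, -265.9]), array([ 8.8, 20.7]), np.float64(83.3)]
0.097 220 [173. 229.] [ 0.5184 -0.2774  0.0993] [array([ 518.5, -278.4]), array([ 9.1, 20.5]), np.float64(81.8)]
[[0.3611, -0.8903, -0.2772, 0.4616], [0.9325, 0.3452, 0.1062, -0.1207], [0.0011, -0.2969, 0.9549, 0.3666], [0.0, 0.0, 0.0, 1.0]]
```

View pics/w9.png

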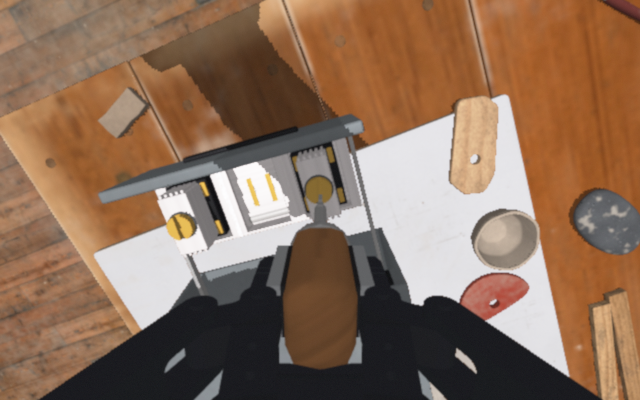

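>>> servo_tool:
  targets: "-0.0007 -0.0017 -0.01 0 0 0 1; -0.0007 -0.0017 -0.022 0 0 0 1; -0.0007 -0.0017 -0.024 0 0 0 1; -0.0007 -0.0017 -0.024 0 0 0 1"

```text
clock: 21.48
tool_pos: [0.5321, -0.1503, 0.2077]
orientation: [3.141, -0.001, 2.77]
contact_force: [0.1, 0.7, -1.5]
gripper_width: 0.0256
grip_force: 59.3
```

```bash
python3 - <<'E'
from h import *
p,a,d,X=mods('w10'); rects(X,.097,.103)
cv2.imwrite('pics/w10c.png',cv2.resize(a[165:245,270:370],(800,640),interpolation=cv2.INTER_CUBIC)[:600,:,::-1])
E
```

```text
21.48 [ 0.5321 -0.1503  0.2077] [ 3.1414e+00 -5.0000e-04  2.7701e+00] [ 0.1  0.7 -1.5] w 0.0256 q7 0.717
0.097 179 [313. 197.] [ 0.5276 -0.155   0.0996] [array([ 527.7, -155.4]), array([ 7.3, 18.5]), np.float64(60.9)]
0.097 242 [330. 199.] [ 0.5335 -0.1437  0.0996] [array([ 533.8, -143.6]), array([ 9. , 20.5]), np.float64(68.9)]
0.097 257 [177. 237.] [ 0.5199 -0.2658  0.0994] [array([ 520. , -265.6]), array([ 9. , 20.5]), np.float64(81.2)]
0.097 259 [163. 241.] [ 0.5185 -0.2774  0.0993] [array([ 518.6, -278.6]), array([ 9.9, 21.3]), np.float64(83.8)]
```

View pics/w10c.png

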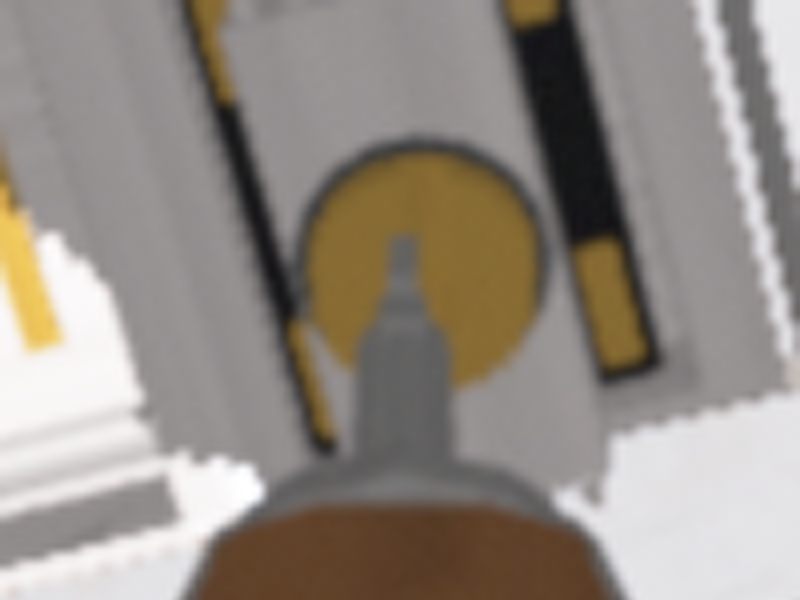

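>>> servo_tool:
  targets: "0.0007 0.0019 0 0 0 0 1; 0.0007 0.0019 0 0 0 0 1; 0.0007 0.0019 -0.003 0 0 0 1; 0.0007 0.0019 -0.005 0 0 0 1; 0.0007 0.0019 -0.007 0 0 0 1; 0.0007 0.0019 -0.009 0 0 0 1; 0.0007 0.0019 -0.011 0 0 0 1; 0.0007 0.0019 -0.012 0 0 0 1"

```text
clock: 22.52
tool_pos: [0.5331, -0.1485, 0.1965]
orientation: [-3.141, 0.001, 2.77]
contact_force: [-2.5, 0.6, 10.6]
gripper_width: 0.0255
grip_force: 60.9
```

```bash
python3 - <<'E'
from h import *
p,a,d,X=mods('w11'); rects(X,.097,.103)
cv2.imwrite('pics/w11c.png',cv2.resize(a[165:245,270:370],(800,640),interpolation=cv2.INTER_CUBIC)[:600,:,::-1])
E
```

```text
22.52 [ 0.5331 -0.1485  0.1965] [-3.1413e+00  6.0000e-04  2.7698e+00] [-2.5  0.6 10.6] w 0.0255 q7 0.696
0.097 233 [311. 202.] [ 0.5284 -0.1548  0.0996] [array([ 529.1, -155.2]), array([ 8. , 20.5]), np.float64(68.5)]
0.097 231 [328. 202.] [ 0.5331 -0.143   0.0995] [array([ 534. , -143.1]), array([ 8. , 20.1]), np.float64(69.5)]
0.097 281 [169. 243.] [ 0.5199 -0.2657  0.0993] [array([ 520.6, -265.5]), array([10.1, 21.4]), np.float64(79.3)]
0.097 283 [154. 247.] [ 0.5185 -0.2775  0.0993] [array([ 518.4, -278.6]), array([ 9.6, 21.1]), np.float64(81.8)]
```

View pics/w11c.png

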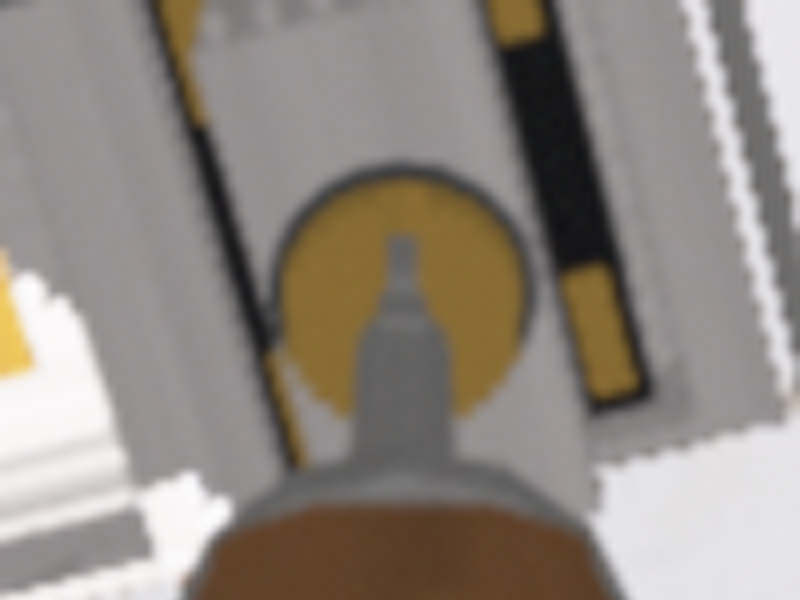

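>>> servo_tool:
  targets: "0 0 0 0 0 -0.16 1; 0 0 0 0 0 -0.32 1; 0 0 0 0 0 -0.48 1; 0 0 0 0 0 -0.64 1; 0 0 0 0 0 -0.8 1; 0 0 0 0 0 -0.96 1; 0 0 0 0 0 -1.12 1; 0 0 0 0 0 -1.24 1"

```text
clock: 23.58
tool_pos: [0.5334, -0.1486, 0.1966]
orientation: [3.14, 0.001, 1.526]
contact_force: [-0.3, -0.7, 3.4]
gripper_width: 0.0252
grip_force: 60.0
```

>>> servo_tool:
  targets: "0 0 0 0 0 -0.06 1; 0 0 0 0 0 -0.12 1; 0 0 0 0 0 -0.17 1; 0 0 0 0 0 -0.21 1; 0 0 0 0 0 -0.21 1"

```text
clock: 24.2
tool_pos: [0.5334, -0.1486, 0.1966]
orientation: [3.14, 0.0, 1.319]
contact_force: [-0.5, -0.7, 6.8]
gripper_width: 0.0252
grip_force: 60.1
```

```bash
python3 - <<'E'
from h import *
p,a,d,X=mods('w12'); rects(X,.097,.103); print(ctrl.state()['moment'])
E
```

```text
24.2 [ 0.5334 -0.1486  0.1966] [3.1402e+00 3.0000e-04 1.3192e+00] [-0.5 -0.7  6.8] w 0.0252 q7 -0.478
0.097 68 [604.  90.] [ 0.732  -0.1193  0.1001] [array([ 733.2, -119.5]), array([ 0.4, 37.5]), np.float64(84.2)]
0.097 194 [263. 195.] [ 0.495  -0.1328  0.0999] [array([ 494.7, -137.1]), array([78.6,  7.7]), np.float64(89.8)]
0.097 249 [327. 201.] [ 0.5384 -0.1483  0.0995] [array([ 538.4, -148.6]), array([ 9.5, 20.7]), np.float64(6.5)]
0.097 220 [310. 203.] [ 0.5259 -0.1467  0.0994] [array([ 525.5, -147.3]), array([20.4,  8. ]), np.float64(76.0)]
[-0.2218702   0.17975035  0.04954393]
```

>>> servo_tool:
  targets: "0 0 0 0 0 -0.03 1; 0 0 0 0 0 -0.06 1; 0 0 0 0 0 -0.06 1"

```text
clock: 24.62
tool_pos: [0.5334, -0.1486, 0.1966]
orientation: [3.14, 0.0, 1.259]
contact_force: [0.4, -0.4, 5.1]
gripper_width: 0.0253
grip_force: 60.3
```

>>> servo_tool:
  targets: "0 0 0 0 0 0.1 1; 0 0 0 0 0 0.18 1; 0 0 0.005 0 0 0.18 1; 0 0 0.015 0 0 0.18 1; 0 0 0.03 0 0 0.18 1; 0 0 0.04 0 0 0.18 1; 0 0 0.04 0 0 0.18 1"

```text
clock: 25.5
tool_pos: [0.5333, -0.1487, 0.2371]
orientation: [3.14, 0.0, 1.439]
contact_force: [-0.3, -0.4, -1.7]
gripper_width: 0.0255
grip_force: 59.3
```

```bash
python3 - <<'E'
from h import *
p,a,d,X=mods('w13'); rects(X,.097,.103); F=tray(X);Z=X[...,2]
for s in(62,-62):
    m=(Z>.0545)&(Z<.0595)&(abs(F[...,1]-s)<24)&(abs(F[...,0])<36); r=cv2.minAreaRect(F[m].astype(np.float32)); print([np.round(t,1) for t in r])
E
```

```text
25.5 [ 0.5333 -0.1487  0.2371] [3.1397e+00 5.0000e-04 1.4394e+00] [-0.3 -0.4 -1.7] w 0.0255 q7 -0.334
0.097 200 [312. 188.] [ 0.5264 -0.1479  0.0995] [array([ 525.9, -147.7]), array([20.6,  7.6]), np.float64(82.2)]
0.097 198 [326. 188.] [ 0.5379 -0.149   0.0994] [array([ 538.4, -149.3]), array([20.6,  7.6]), np.float64(82.6)]
[array([ 1.5, 77. ]), array([ 9.6, 59.8]), np.float64(89.5)]
[array([0., 0.]), array([0., 0.]), np.float64(0.0)]
```

>>> servo_tool:
  targets: "0 -0.01 0 0 0 0.17 1; -0.002 -0.03 0 0 0 0.34 1; -0.004 -0.05 0 0 0 0.51 1; -0.006 -0.07 0 0 0 0.68 1; -0.008 -0.09 0 0 0 0.85 1; -0.01 -0.11 0 0 0 1.02 1; -0.0124 -0.1226 0 0 0 1.19 1; -0.0124 -0.1226 0 0 0 1.36 1"

```text
clock: 26.55
tool_pos: [0.5197, -0.2726, 0.2351]
orientation: [-3.141, -0.001, 2.803]
contact_force: [0.1, -0.5, -2.4]
gripper_width: 0.0256
grip_force: 59.2
```

>>> servo_tool:
  targets: "0 0 0 0 0 0.15 1; 0 0 -0.01 0 0 0.231 1; 0 0 -0.02 0 0 0.231 1; 0 0 -0.029 0 0 0.231 1; 0 0 -0.029 0 0 0.231 1; 0 0 -0.029 0 0 0.231 1"

```text
clock: 27.3
tool_pos: [0.5207, -0.271, 0.2072]
orientation: [-3.142, 0.0, 3.031]
contact_force: [-0.8, -0.2, -1.4]
gripper_width: 0.0254
grip_force: 59.2
```

```bash
python3 - <<'E'
from h import *
p,a,d,X=mods('w14'); rects(X,.097,.103)
cv2.imwrite('pics/w14c.png',cv2.resize(a[165:245,270:370],(800,640),interpolation=cv2.INTER_CUBIC)[:600,:,::-1])
E
```

```text
27.3 [ 0.5207 -0.271   0.2072] [-3.1415e+00  3.0000e-04  3.0306e+00] [-0.8 -0.2 -1.4] w 0.0254 q7 1.161
0.097 66 [452. 133.] [ 0.481  -0.1736  0.0999] [array([ 481. , -173.5]), array([43.9,  0.3]), np.float64(84.2)]
0.097 74 [356. 134.] [ 0.4741 -0.2412  0.1002] [array([ 474.1, -241.3]), array([51.3,  0.3]), np.float64(84.1)]
0.097 272 [483. 190.] [ 0.5256 -0.1495  0.0995] [array([ 525.4, -148.8]), array([21.5,  8.4]), np.float64(83.4)]
0.097 233 [311. 198.] [ 0.5179 -0.2784  0.0995] [array([ 518.2, -278.9]), array([ 8.1, 20.7]), np.float64(79.5)]
0.097 208 [327. 198.] [ 0.519  -0.266   0.0995] [array([ 519.9, -266.1]), array([ 8.4, 19.6]), np.float64(77.8)]
0.097 276 [482. 205.] [ 0.5375 -0.1504  0.0995] [array([ 538.3, -150.4]), array([20.7,  9.1]), np.float64(85.4)]
```

View pics/w14c.png

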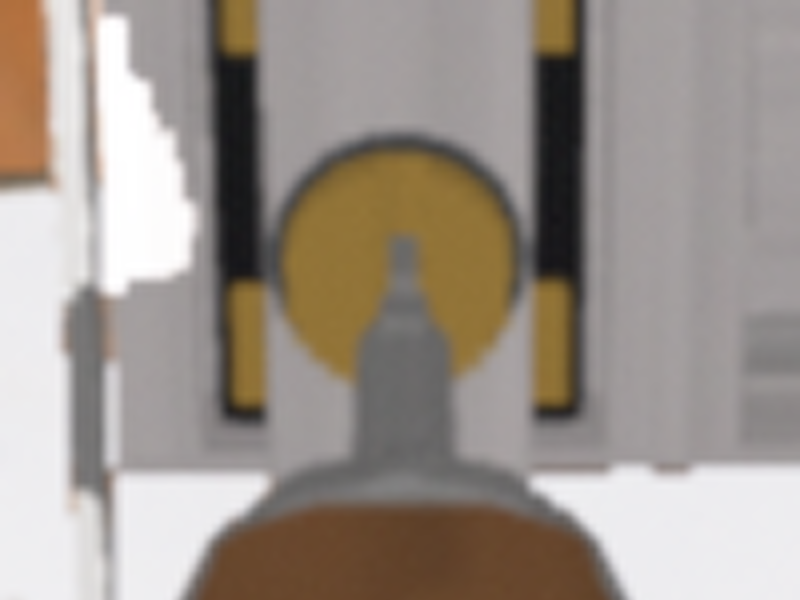

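>>> servo_tool:
  targets: "0 0 -0.003 0 0 0 1; 0 0 -0.005 0 0 0 1; 0 0 -0.007 0 0 0 1; 0 0 -0.009 0 0 0 1; 0 0 -0.011 0 0 0 1; 0 0 -0.0115 0 0 0 1; 0 0 -0.0115 0 0 0 1"

```text
clock: 28.22
tool_pos: [0.5209, -0.2712, 0.1965]
orientation: [-3.141, 0.001, 3.031]
contact_force: [-1.2, 0.1, 9.1]
gripper_width: 0.0254
grip_force: 60.9
```

>>> servo_tool:
  targets: "0 0 0 0 0 -0.16 1; 0 0 0 0 0 -0.32 1; 0 0 0 0 0 -0.48 1; 0 0 0 0 0 -0.64 1; 0 0 0 0 0 -0.8 1; 0 0 0 0 0 -0.96 1; 0 0 0 0 0 -1.12 1; 0 0 0 0 0 -1.28 1"

```text
clock: 29.22
tool_pos: [0.5212, -0.2715, 0.1966]
orientation: [3.14, 0.002, 1.746]
contact_force: [-0.7, -0.1, 6.3]
gripper_width: 0.0254
grip_force: 60.4
```

>>> servo_tool:
  targets: "0 0 0 0 0 -0.15 1; 0 0 0 0 0 -0.3 1; 0 0 0 0 0 -0.38 1; 0 0 0 0 0 -0.43 1; 0 0 0 0 0 -0.48 1; 0 0 0 0 0 -0.48 1"

```text
clock: 29.98
tool_pos: [0.5212, -0.2715, 0.1965]
orientation: [3.14, 0.001, 1.27]
contact_force: [-0.7, -0.8, 7.0]
gripper_width: 0.0254
grip_force: 60.4
```

>>> servo_tool:
  targets: "0 0 0 0 0 0.1 1; 0 0 0 0 0 0.18 1; 0 0 0.005 0 0 0.18 1; 0 0 0.015 0 0 0.18 1; 0 0 0.03 0 0 0.18 1; 0 0 0.05 0 0 0.18 1; 0 0 0.05 0 0 0.18 1"

```text
clock: 30.85
tool_pos: [0.5213, -0.2713, 0.2475]
orientation: [3.138, 0.001, 1.45]
contact_force: [0.1, 0.6, -1.8]
gripper_width: 0.0253
grip_force: 59.3
```

```bash
python3 - <<'E'
from h import *
p,a,d,X=mods('w15'); rects(X,.097,.103)
E
```

```text
30.85 [ 0.5213 -0.2713  0.2475] [3.1385e+00 1.1000e-03 1.4502e+00] [ 0.1  0.6 -1.8] w 0.0253 q7 -0.094
0.097 275 [307.  29.] [ 0.5266 -0.1485  0.0996] [array([ 526. , -148.2]), array([20.7,  8.3]), np.float64(84.5)]
0.097 270 [323.  28.] [ 0.5384 -0.1496  0.0995] [array([ 538.9, -149.7]), array([20.6,  8.1]), np.float64(85.3)]
0.097 177 [312. 185.] [ 0.5141 -0.2708  0.0995] [array([ 513.6, -271.1]), array([21.2,  7.6]), np.float64(85.6)]
0.097 177 [325. 185.] [ 0.5258 -0.2719  0.0995] [array([ 526.2, -272.2]), array([21. ,  7.7]), np.float64(86.5)]
```

>>> servo_tool:
  targets: "0 0.02 0.01 0 0 0.17 1; -0.01 0.06 0.015 0 0 0.34 1; -0.02 0.11 0.015 0 0 0.51 1; -0.03 0.16 0.015 0 0 0.68 1; -0.045 0.22 0.015 0 0 0.85 1; -0.06 0.28 0.015 0 0 1.02 1; -0.075 0.34 0.015 0 0 1.19 1; -0.09 0.4 0.015 0 0 1.36 1"

```text
clock: 31.9
tool_pos: [0.4296, 0.1302, 0.2602]
orientation: [-3.141, -0.0, 2.815]
contact_force: [1.6, 0.4, -1.3]
gripper_width: 0.0253
grip_force: 59.2
```

>>> servo_tool:
  targets: "-0.01 0.05 0 0 0 0.17 1; -0.02 0.1 0 0 0 0.34 1; -0.0233 0.13 0 0 0 0.51 1; -0.0233 0.1425 0 0 0 0.68 1; -0.0233 0.1425 0 0 0 0.81 1; -0.0233 0.1425 0 0 0 0.81 1; -0.0233 0.1425 0 0 0 0.81 1"

```text
clock: 32.78
tool_pos: [0.4071, 0.2709, 0.2602]
orientation: [-3.141, -0.001, -2.666]
contact_force: [0.2, 1.0, -1.2]
gripper_width: 0.0253
grip_force: 59.3
```

```bash
python3 - <<'E'
from h import *
p,a,d,X=mods('w16'); rects(X,.075,.083)
cv2.imwrite('pics/w16c.png',cv2.resize(a[120:270,220:420],(800,600),interpolation=cv2.INTER_CUBIC)[:,:,::-1])
E
```

```text
32.78 [0.4071 0.2709 0.2602] [-3.1415e+00 -5.0000e-04 -2.6657e+00] [ 0.2  1.  -1.2] w 0.0253 q7 0.647
0.075 2390 [319. 177.] [0.4067 0.2698 0.0793] [array([408.6, 270.9]), array([52.3, 52.5]), np.float64(83.7)]
0.075 1018 [593. 305.] [0.3986 0.5988 0.079 ] [array([400.8, 598.6]), array([  4.5, 159.9]), np.float64(89.7)]
```

View pics/w16c.png

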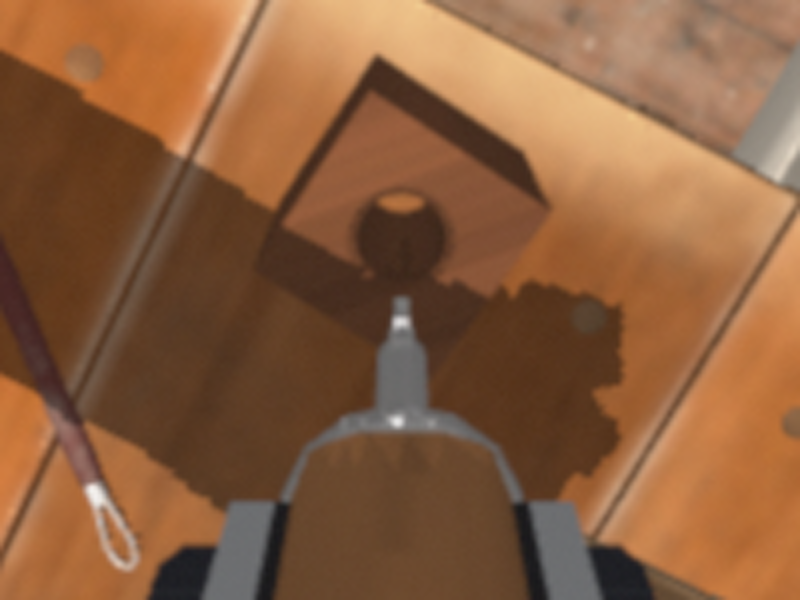

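>>> servo_tool:
  targets: "0.0013 0.0004 -0.02 0 0 0 1; 0.0013 0.0004 -0.05 0 0 0 1; 0.0013 0.0004 -0.065 0 0 0 1; 0.0013 0.0004 -0.08 0 0 0 1; 0.0013 0.0004 -0.1 0 0 0 1; 0.0013 0.0004 -0.12 0 0 0 1; 0.0013 0.0004 -0.14 0 0 0 1; 0.0013 0.0004 -0.148 0 0 0 1"

```text
clock: 33.83
tool_pos: [0.4082, 0.2717, 0.1115]
orientation: [3.142, -0.001, -2.662]
contact_force: [1.6, -0.3, -1.2]
gripper_width: 0.0254
grip_force: 59.3
```

>>> servo_tool:
  targets: "0 0 -0.002 0 0 0 1; 0 0 -0.004 0 0 0 1; 0 0 -0.005 0 0 0 1; 0 0 -0.005 0 0 0 1"

```text
clock: 34.33
tool_pos: [0.4086, 0.2718, 0.1077]
orientation: [3.142, 0.001, -2.663]
contact_force: [0.7, 0.5, -1.6]
gripper_width: 0.0251
grip_force: 59.3
```

>>> servo_tool:
  targets: "0 0 0 0 0 0 0.5; 0 0 0 0 0 0 0; 0 0 0 0 0 0 0; 0 0 0.02 0 0 0 0; 0 0 0.06 0 0 0 0; 0 0 0.11 0 0 0 0; 0 0 0.15 0 0 0 0; 0 0 0.15 0 0 0 0"

```text
clock: 35.33
tool_pos: [0.4092, 0.2727, 0.2599]
orientation: [3.141, 0.005, -2.663]
contact_force: [-0.0, -0.6, -0.3]
gripper_width: 0.085
grip_force: 0.0
```

```bash
python3 - <<'E'
from h import *
p,a,d,X=mods('w17'); rects(X,.075,.0823); rects(X,.138,.155); rects(X,.0825,.089,20)
E
```

```text
35.33 [0.4092 0.2727 0.2599] [ 3.1415  0.0046 -2.6631] [-0.  -0.6 -0.3] w 0.085 q7 0.655
0.075 1578 [318. 167.] [0.4011 0.2665 0.0794] [array([408.5, 270.9]), array([52.1, 52.2]), np.float64(83.8)]
0.075 680 [606. 286.] [0.3756 0.5988 0.0786] [array([376.4, 599.1]), array([110.2,   4.7]), np.float64(0.1)]
0.075 333 [365. 278.] [0.4849 0.3665 0.0787] [array([484.8, 370.3]), array([  9.6, 122.9]), np.float64(4.0)]
0.075 62 [304. 282.] [0.5182 0.3104 0.0801] [array([518.3, 310.5]), array([ 1.5, 42.8]), np.float64(89.8)]
0.138 1342 [319. 194.] [0.407  0.2704 0.1455] [array([408. , 270.7]), array([33.6, 25.8]), np.float64(28.3)]
0.138 1713 [354. 313.] [0.4874 0.3468 0.1476] [array([492.9, 339. ]), array([ 18.3, 184.9]), np.float64(0.1)]
0.138 2087 [242. 354.] [0.5679 0.2774 0.1518] [array([555.3, 270.6]), array([97. , 67.7]), np.float64(58.9)]
0.138 485 [631. 364.] [0.4197 0.5988 0.1453] [array([416.1, 598.8]), array([ 5.4, 31.1]), np.float64(89.1)]
0.0825 570 [609. 292.] [0.3793 0.5989 0.0857] [array([379.9, 598.9]), array([ 4.5, 97.7]), np.float64(89.7)]
0.0825 311 [366. 282.] [0.4849 0.3667 0.0858] [array([484.6, 369.4]), array([  9.2, 121.2]), np.float64(4.1)]
0.0825 38 [305. 283.] [0.5155 0.3104 0.0866] [array([516. , 310.5]), array([ 0.9, 38.1]), np.float64(89.9)]
```

>>> servo_tool:
  targets: "0.015 -0.05 0 0 0 -0.1 0; 0.04 -0.1 0 0 0 -0.2 0.5; 0.06 -0.155 0 0 0 -0.3 1; 0.07 -0.21 0 0 0 -0.4 1; 0.07 -0.27 0 0 0 -0.5 1; 0.06 -0.33 0 0 0 -0.581 1; 0.05 -0.39 0 0 0 -0.581 1; 0.04 -0.44 0 0 0 -0.581 1"

```text
clock: 36.38
tool_pos: [0.447, -0.1707, 0.2561]
orientation: [3.141, -0.002, 3.039]
contact_force: [0.8, -0.1, -0.5]
gripper_width: 0.0003
grip_force: 0.0
```

>>> servo_tool:
  targets: "-0.007 -0.0337 -0.03 0 0 0 1; -0.007 -0.0337 -0.08 0 0 0 1; -0.007 -0.0337 -0.12 0 0 0 1; -0.007 -0.0337 -0.15 0 0 0 1; -0.007 -0.0337 -0.168 0 0 0 1; -0.007 -0.0337 -0.168 0 0 0 1"

```text
clock: 37.12
tool_pos: [0.44, -0.2012, 0.0875]
orientation: [3.14, -0.004, 3.041]
contact_force: [-0.1, 0.6, 1.2]
gripper_width: 0.0001
grip_force: 0.0
```

```bash
python3 - <<'E'
from h import *
s=ctrl.state(); print({k:np.round(s[k],3) for k in('clock','qpos','tool_pos','orientation','contact_force','gripper_width')})
p,a,d=cap('side'); cv2.imwrite('pics/s2c.png',cv2.resize(a[170:320,240:440],(800,600),interpolation=cv2.INTER_CUBIC)[:,:,::-1])
E
```

```text
{'clock': np.float64(37.125), 'qpos': array([ 0.884,  0.705, -0.843,  2.231,  0.956,  0.632,  0.793]), 'tool_pos': array([ 0.44 , -0.201,  0.088]), 'orientation': array([ 3.14 , -0.004,  3.041]), 'contact_force': array([-0.136,  0.61 ,  1.195]), 'gripper_width': np.float64(0.0)}
```

View pics/s2c.png

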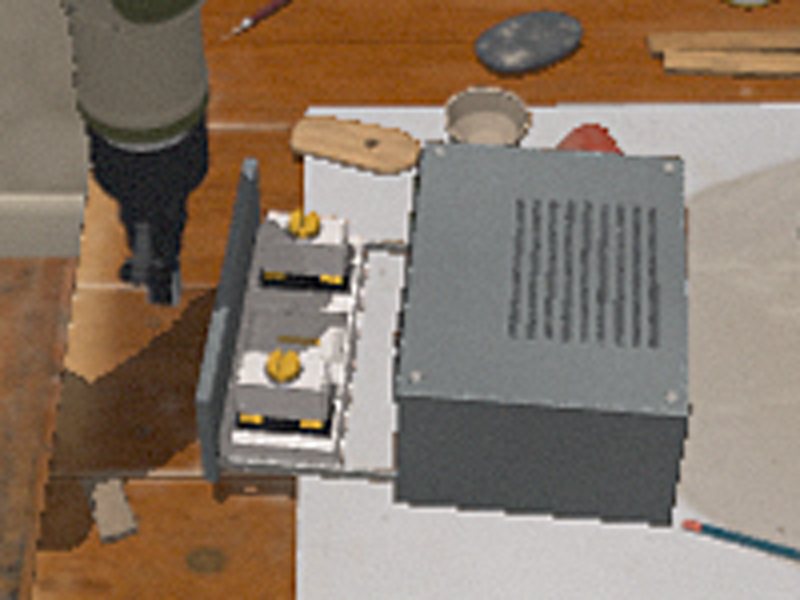

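>>> servo_tool:
  targets: "0 0 0.006 0 0 0 1; 0.015 -0.0015 0.006 0 0 0 1; 0.025 -0.0026 0.006 0 0 0 1; 0.035 -0.0036 0.006 0 0 0 1; 0.045 -0.0046 0.006 0 0 0 1; 0.058 -0.006 0.006 0 0 0 1; 0.07 -0.0072 0.006 0 0 0 1; 0.08 -0.0083 0.006 0 0 0 1"

```text
clock: 38.17
tool_pos: [0.5223, -0.2104, 0.0953]
orientation: [3.142, -0.0, 3.04]
contact_force: [-3.6, 0.0, 1.6]
gripper_width: -0.0004
grip_force: 1.7
```

>>> servo_tool:
  targets: "0.01 -0.001 0 0 0 0 1; 0.02 -0.0021 0 0 0 0 1; 0.03 -0.0031 0 0 0 0 1; 0.04 -0.0041 0 0 0 0 1; 0.048 -0.005 0 0 0 0 1; 0.048 -0.005 0 0 0 0 1"

```text
clock: 38.92
tool_pos: [0.5706, -0.2151, 0.0956]
orientation: [3.141, 0.002, 3.04]
contact_force: [-0.4, -0.5, 0.5]
gripper_width: 0.0002
grip_force: 0.0
```

```bash
python3 - <<'E'
from h import *
p,a,d=cap('top'); X=pts(p,d); s=ctrl.state(); print(s['tool_pos'],s['contact_force'])
q=X[100:250,335:450]; rects(q,.107,.117,30); m=(q[...,2]>.107)&(q[...,2]<.117); print(tray(q[m],(.692,-.2275)).min(0),np.median(tray(q[m],(.692,-.2275)),0))
E
```

```text
[ 0.57056596 -0.21501506  0.09571287] [ 0.0030623  -0.55885268  0.72143323]
0.107 107 [25. 88.] [ 0.5937 -0.1418  0.1117] [array([ 592.6, -151.1]), array([83.3, 10.2]), np.float64(84.2)]
[-111.95071974   23.58487649] [-105.59478407   81.89245361]
```

>>> servo_tool:
  targets: "0.003 -0.0003 0 0 0 0 1; 0.006 -0.0006 0 0 0 0 1; 0.009 -0.0009 0 0 0 0 1; 0.012 -0.0012 0 0 0 0 1; 0.012 -0.0012 0 0 0 0 1"

```text
clock: 39.6
tool_pos: [0.5824, -0.2166, 0.0957]
orientation: [3.141, 0.002, 3.04]
contact_force: [-0.2, -0.1, -0.2]
gripper_width: 0.0001
grip_force: 0.0
```

>>> servo_tool:
  targets: "0.002 -0.0002 0 0 0 0 1; 0.004 -0.0004 0 0 0 0 1; 0.006 -0.0006 0 0 0 0 1; 0.006 -0.0006 0 0 0 0 1"

```text
clock: 40.1
tool_pos: [0.5841, -0.2169, 0.0953]
orientation: [-3.14, -0.006, 3.04]
contact_force: [-13.5, 1.8, 10.9]
gripper_width: -0.0001
grip_force: 6.9
```

```bash
python3 - <<'E'
from h import *
p,a,d=cap('top'); X=pts(p,d); s=ctrl.state(); print(s['tool_pos'],s['contact_force'])
q=X[100:250,335:450]; m=(q[...,2]>.107)&(q[...,2]<.117); print(tray(q[m],(.692,-.2275)).min(0),np.median(tray(q[m],(.692,-.2275)),0))
E
```

```text
[ 0.5841861  -0.21690061  0.09540939] [-13.83623717   2.06462553  10.63477567]
[-98.48616431  30.62058732] [-93.58981414  86.95096056]
```

>>> servo_tool:
  targets: "0.003 -0.0003 0 0 0 0 1; 0.005 -0.0005 0 0 0 0 1; 0.005 -0.0005 0 0 0 0 1"

```text
clock: 40.52
tool_pos: [0.5842, -0.217, 0.0952]
orientation: [-3.138, -0.015, 3.04]
contact_force: [-32.4, 3.7, 25.7]
gripper_width: 0.0002
grip_force: 16.1
```

>>> servo_tool:
  targets: "-0.01 0.001 0 0 0 0 1; -0.03 0.003 0 0 0 0 1; -0.06 0.006 0 0 0 0 1; -0.1 0.01 0.02 0 0 0 1; -0.12 0.012 0.06 0 0 0 1; -0.12 0.012 0.11 0 0 0 1; -0.12 0.012 0.15 0 0 0 1; -0.12 0.012 0.15 0 0 0 1"

```text
clock: 41.52
tool_pos: [0.4743, -0.2059, 0.2483]
orientation: [-3.14, 0.006, 3.039]
contact_force: [1.1, -0.1, -0.8]
gripper_width: 0.0002
grip_force: 0.0
```

```bash
python3 - <<'E'
from h import *
p,a,d=cap('top'); X=pts(p,d); print(ctrl.state()['tool_pos'],ctrl.state()['contact_force'])
q=X[100:250,335:450]; m=(q[...,2]>.107)&(q[...,2]<.117); t=tray(q[m],(.692,-.2275)); print(t.min(0),np.median(t,0))
rects(X[230:285,160:230],.135,.152,30); 
p,a,d=cap('side'); cv2.imwrite('pics/s3c.png',cv2.resize(a[120:320,240:440],(600,600),interpolation=cv2.INTER_CUBIC)[:,:,::-1])
E
```

```text
[ 0.4731901  -0.2060766   0.24649937] [ 0.5888216  -0.5950115  -0.50870328]
[ -98.51737186 -107.64919625] [-93.91935392   8.58037281]
0.135 170 [23. 32.] [0.4102 0.2696 0.1458] [array([409.8, 270.8]), array([36.1, 23.5]), np.float64(26.0)]
```

View pics/s3c.png

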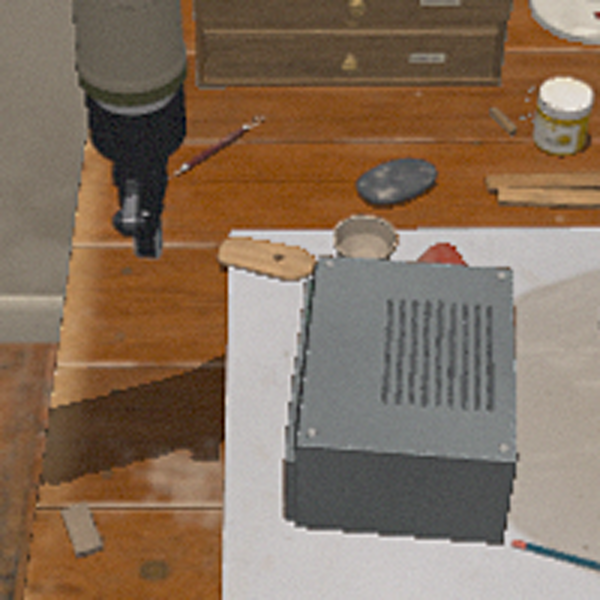

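The side view shows the tray closed against the cabinet, with the arm clear of it. The driver is in its stand, and the potter's things in view lie where they were.

```bash
python3 -c "
from station import ctrl
print(ctrl.finish_job())"
```

```text
the job is handed in; nothing more can be done
None
```

I handed the job in at about 42 s. Two modules were present; both are in bays 1 and 3 and locked, the driver is back in its stand, and the tray is pushed home. No verdict came back, so this rests on my camera and force checks.

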